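# Stand the egg-candling lamp on its pad

## Task

Get the candling lamp ready: lift it out of its charging cradle, lay it flat on the bench and let go; then pinch it near its lens end, keep its orange foot pressed on the bench while you raise that end, so that it swings upright between the fingers, and leave it standing by itself, lens up, with its foot wholly on the round black pad. Do not disturb the egg tray, jar, bottle or brush.

Things in the scene. Friction and masses are not known exactly. Their poses are not given: they have to be found in the camera images.
- lamp: candling lamp: straight bar 200 mm long, about 0.3 kg, black square body 30 x 30 mm, orange band 12 to 22 mm short of the lens; heavy square orange foot 40 x 40 mm, 12 mm thick, at the other end. Origin: centre of the foot's outer face; x runs along the axis from foot to lens; centre of mass about 58 mm from the foot. Starts level in the cradle, axis 37 mm up
- lens (a point): centre of the lamp's flat lens end (pale disc), 200 mm from the foot's face. Laid on the bench, the lamp rests on a foot edge and the lens end, almost level (axis 20 mm up at the foot, 15 mm at the lens). Pinched 45 mm from the lens end with 5 to 15 N it is carried but turns between the fingers, foot down; with 30 N or more it stays level
- cradle: fixed grey charging cradle, 194 x 66 mm, 60 mm high. Lamp lies along its x, lens to +x, and lifts straight up. Origin: on the bench below the lamp's middle. Blocks at x = -82 to -36 and 36 to 101 mm carry the lamp 22 mm up; their 60 mm high cheeks stand 4 mm beside it, so fingers fit only in the gap between the blocks (6 mm base plate there). End wall at x = 102 to 108 mm, 52 mm high
- pad: fixed flat round black pad with a yellow rim and a yellow centre dot, 110 mm across, 4 mm thick. Origin: its centre, at bench height
- egg_tray: bystander: orange tray of twelve brown eggs, 105 x 305 mm, 70 mm high; origin at the centre of its underside, long side along y
- jar: bystander: closed white jar with a blue cap, 68 mm across, 90 mm high; origin at the centre of its underside
- bottle: bystander: closed blue bottle, 60 mm across, 140 mm high; origin at the centre of its underside
- brush: bystander: small cleaning brush lying near the robot, along its own x
Not all that is in view belongs to the job. Of the things like the lamp, leave any that is green; of the rest the larger one is meant. Leave any brown look-alike of the pad alone.

How it is judged:
On the way, in this order (a step that is already met when the one before it is completed fails the run):
1. the lamp lies flat on the bench, out of the cradle, let go (height (world z) of lamp below 0.029 m and height (world z) of lens below 0.026 m and contact force between lamp and the fingers below 0.1 N), for 0.2 s.
2. half-way up (about 27 to 63 degrees above level), the lamp is pinched in the fingers while its foot bears on the bench or pad (angle between lamp's own x axis and vertical between 0.47 and 1.1 rad and height (world z) of lamp below 0.035 m and contact force between lamp and the fingers above 0.3 N and (contact force between lamp and table above 0.2 N or contact force between lamp and pad above 0.2 N)), for 0.05 s.
At the end, for the whole second after the job is handed in: the lamp stands by itself on the pad, lens up, upright within 0.06 rad, at rest and let go, its foot wholly on the pad (foot centre within 27 mm of the pad's centre) (angle between lamp's own x axis and vertical below 0.06 rad and height (world z) of lens above 0.195 m and height (world z) of lamp below 0.012 m and horizontal distance between lamp and pad below 0.027 m and linear speed of lamp below 0.03 m/s and angular speed of lamp below 1 rad/s); the robot touches nothing.
It fails at once if a bystander (egg tray, jar, bottle or brush) is moved by more than 25 mm (distance of any of egg_tray, jar, bottle, brush from where it was at the start of the episode above 0.025 m).
It fails at once if the jar or bottle is tipped over (angle between any of jar, bottle's own z axis and vertical above 0.5 rad).
It also fails if it takes over 67 s, if anything falls off the work surface, if the arm or the gripper's body presses on something with over 40 N, if the wrist force passes 120 N, or if a joint passes its speed limit or range.

## Robot

A 6-joint arm with a two-finger parallel gripper is mounted at the origin on the work surface. World frame = base frame: x ahead of the robot, y to its left, z up, the work surface at z = 0. Lengths are in m, angles in rad, forces in N, time in s.
With the tool pointing down it reaches from about 0.325 to 0.925 m from the base axis. Payload 3.1 kg.
Tool frame: the origin (TCP) lies midway between the tips of the shut fingers; the grasp point (between the pads) lies 19 mm behind it; x points along the fingers, y is the direction in which the jaws open and shut, and the axes are right-handed (so a half turn about x gives the same grasp; the last joint's range is limited). The gripper opens to 85 mm and grips with 20 to 120 N. Pads are 22 mm wide; open, the fingers measure 114 mm over their backs; the gripper's body (76 mm by 85 mm) begins 54 mm behind the grasp point. The pads swing forward as they close: fully open they stand 13 mm farther back than shut.
Start: joints at [-1.417, 0.217, 1.613, -0, 1.311, -0.112], TCP at [0.164, -0.603, 0.231] pointing down, gripper open.
Joint ranges: [-2.75, 2.75], [-0.78, 2.1], [0.31, 2.55], [-1.13, 4.27], [0.13, 2.63], [-2.58, 2.58]. Speed limits (rad/s): [2.79, 2.79, 3.14, 3.14, 3.14, 3.14].

## Interface

Orientations are given as a unit quaternion [x, y, z, w].
In Python, from bench import r gives the robot as it stands.
- The arm moves only by the tool send_rows, never from a script. Its argument "moves" is a list that holds one entry, the list of rows, each a list of 7 numbers: the shift along the tool's x, y, z in units of 25 mm (1.0 is 25 mm), then the turn, a rotation vector about the tool's x, y, z in units of 0.15 rad (1.0 is 0.15 rad), then the opening, from 0 (shut) to 1 (fully open). A call has 1 to 20 rows; each row shifts and turns the pose as measured when the row begins, along the tool's axes as they then stand; what a row does not reach is not made up. A row lasts 1/10 s, in which the tool goes at most 50 mm and 8.59 degrees, less where a joint would pass 70% of its speed; a pose out of reach is approached as far as the arm can. A call with a number of a shift or a turn outside -1 to 1 is refused whole. A call with a gripper value outside its range is refused whole. The fingers move at their own pace and stop on an object; the grip force is fixed at half the most. Time passes only in rows, so rows that do not move let the fingers close. It gives the time, the measured TCP pose, the force and the opening at its end, in the units of the state.
- r.observe(): the state, without advancing time (a new reading comes with each control period).
- r.capture(name): name is "side" or "top"; returns a dict with "color" (420x560x3 uint8, red, green, blue), "depth" (420x560 float32, m along the optical axis (not along the pixel's ray), 0 where there is no reading), "fx", "fy", "cx", "cy" (pixels), "view" (4x4, takes a point from world to camera coordinates). Camera axes: x right, y up, looking along -z (the intrinsics and any distortion apply to the point x, -y, -z); pixel columns grow to the right and rows downward; lengths in m; the calibration is good to about 2 mm. A picture is of the moment at which its call begins.
- r.close_job(): hands the job in, once; it reports no verdict.
Trained networks look in the newest picture that a camera, given by its name, has taken for a name from the list of things; names that differ only in an ending like _2 or _b are one class to them, and where a whole thing is asked for, a point or a joint stands for the part that bears it (a point fixed in the world has none). Each returns a list of dicts, best first, with "conf" (0 to 1); they miss things now and then, are a little off and sometimes report something else, mostly with a low value. They report only what shows in the picture. A call takes as long as a camera call. They do not tell look-alikes from the thing itself.
- r.boxes_of(camera, target): "rect" ([centre column, centre row, width, height] in pixels, round what is visible of it).
- r.tip_of(camera, target): "point" ([column, row] in pixels: a listed point, or the origin of a listed thing).
The state is a dict: "time": time; "q": joint angles; "joint_velocities": joint speeds; "effort": joint torques, N m; "tcp_pos": TCP position; "ee_rot": TCP orientation; "force": force on the tool from outside, world axes, zero at the start; "wrist_torque": the same for the moment, N m; "gripper_width": finger opening in m.
Only numpy, scipy, OpenCV 4.12 (cv2) and the standard library are available. Lean on these libraries where they do the work, as an engineer would, in place of code of your own. Each camera call takes 0.05 s, during which the arm holds its last target.

## Working session

There is one attempt and no reset: what is moved stays moved. The work goes in short steps, Python scripts to look and compute and a tool call to move; the robot and the scene stay as the last step left them, time stands still between calls to the robot, and variables do not carry over. Pictures are saved under pics/ and viewed, and the job is handed in when it is done.

Besides the shell and the picture viewer there is one more tool, called after "Call:" by a JSON object that holds its "fn" and its "kwargs", one argument or row to a line. send_rows: Moves the arm, as the interface text tells. Shifts and turns lie within -1 to 1; 1 stands for 25 mm of shift or 0.15 rad of turn. Its arguments: {"type":"object","properties":{"moves":{"type":"array"}},"required":["moves"]}

```bash
ls; mkdir -p pics
cat > h.py <<'E'
import numpy as np, cv2
from bench import r
def cap(n,name=None):
    c=r.capture(n)
    if name: cv2.imwrite(f'pics/{name}.png',c['color'][:,:,::-1])
    return c
def pt(c,u,v,d=None):
    if d is None: d=c['depth'][int(round(v)),int(round(u))]
    p=np.array([(u-c['cx'])*d/c['fx'],-(v-c['cy'])*d/c['fy'],-d,1])
    return (np.linalg.inv(c['view'])@p)[:3]
def atz(c,u,v,z):
    a=pt(c,u,v,.1);b=pt(c,u,v,1.);t=(z-a[2])/(b[2]-a[2]);return a+t*(b-a)
def px(c,p):
    q=c['view']@np.r_[p,1];d=-q[2];return [c['cx']+c['fx']*q[0]/d,c['cy']-c['fy']*q[1]/d,d]
E
python3 - <<'E'
from h import *
s=r.observe()
for k,v in s.items(): print(k,np.round(v,4))
for n in ['top','side']:
    c=cap(n,n+'0'); print(n,c['fx'],c['cx'],c['cy'],np.linalg.inv(c['view']).round(3).tolist(), [k for k in c if k not in('color','depth')])
    for t in ['lamp','cradle','pad','lens']: print(t,[(x['conf'],np.round(x['rect'])) for x in r.boxes_of(n,t)][:4])
E
```

```text
pics
time 0.0
q [-1.4172  0.2177  1.615  -0.      1.3113 -0.1122]
joint_velocities [-0.0018  0.0003 -0.0014  0.0007  0.0014  0.001 ]
effort [ 2.00000e-04 -3.96839e+01 -3.03854e+01 -1.00000e-04  9.70000e-03
 -0.00000e+00]
tcp_pos [ 0.1641 -0.6022  0.23  ]
ee_rot [-0.7008 -0.0946  0.7009 -0.0929]
force [ 0.2294 -0.217  -0.3736]
wrist_torque [-0.055   0.0425 -0.0385]
gripper_width 0.0856
top 426.6412456067377 276.1323149695256 208.83803232821072 [[0.024, 0.995, -0.1, 0.446], [-1.0, 0.023, -0.011, -0.025], [-0.009, 0.1, 0.995, 1.494], [0.0, 0.0, 0.0, 1.0]] ['fx', 'fy', 'cx', 'cy', 'view']
lamp [(0.67, array([350., 170.,  40.,  54.])), (0.64, array([342., 237.,  61.,  20.])), (0.64, array([407., 252.,  40.,  19.]))]
cradle [(0.7, array([338., 238.,  57.,  32.]))]
pad [(0.82, array([230., 254.,  30.,  32.])), (0.8, array([187., 232.,  28.,  28.]))]
lens [(0.9, array([350., 169.,  48.,  53.])), (0.55, array([344., 236.,  63.,  23.])), (0.52, array([407., 251.,  34.,  20.]))]
side 473.054164288711 280.0272846633738 212.17858170074535 [[-0.799, 0.438, -0.411, 0.075], [-0.6, -0.566, 0.565, 0.66], [0.015, 0.699, 0.715, 0.925], [0.0, 0.0, 0.0, 1.0]] ['fx', 'fy', 'cx', 'cy', 'view']
lamp [(0.84, array([396., 161.,  32.,  26.])), (0.82, array([283., 155.,  72.,  21.])), (0.73, array([346., 185.,  32.,  49.]))]
cradle []
pad [(0.78, array([221., 323.,  46.,  42.]))]
lens [(0.73, array([346., 182.,  30.,  53.])), (0.58, array([286., 156.,  71.,  17.])), (0.53, array([396., 161.,  37.,  28.]))]
```

View pics/top0.png

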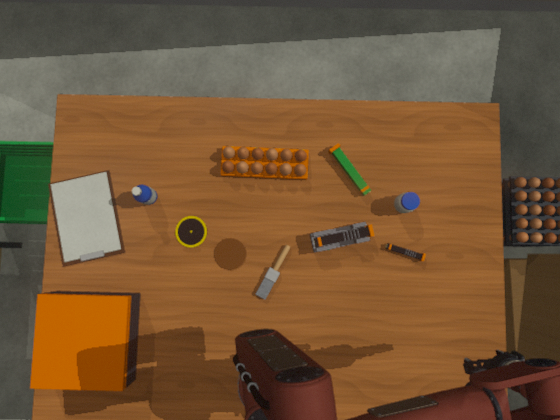

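View pics/side0.png

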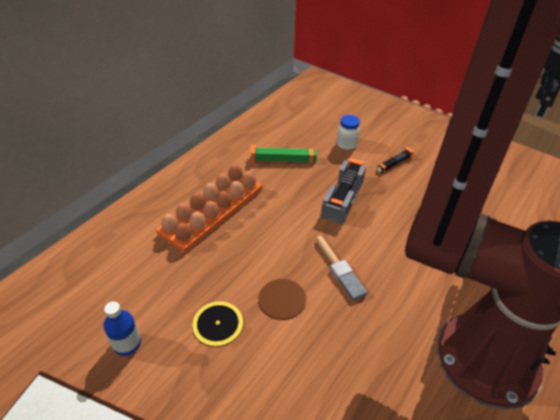

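Run:
```python
import cv2
a=cv2.imread('pics/top0.png')[130:290,160:440]
cv2.imwrite('pics/topcrop.png',cv2.resize(a,None,fx=2.8,fy=2.8,interpolation=cv2.INTER_CUBIC))
a=cv2.imread('pics/side0.png')[110:240,230:430]
cv2.imwrite('pics/sidecrop.png',cv2.resize(a,None,fx=4,fy=4,interpolation=cv2.INTER_CUBIC))
```

```text
(no output)
```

View pics/topcrop.png

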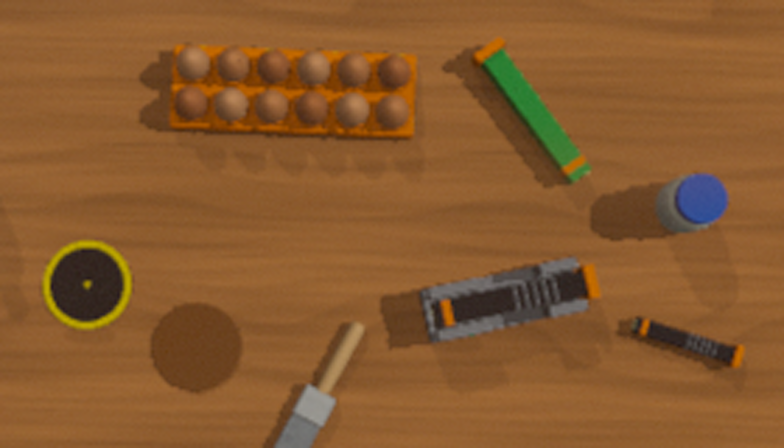

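View pics/sidecrop.png

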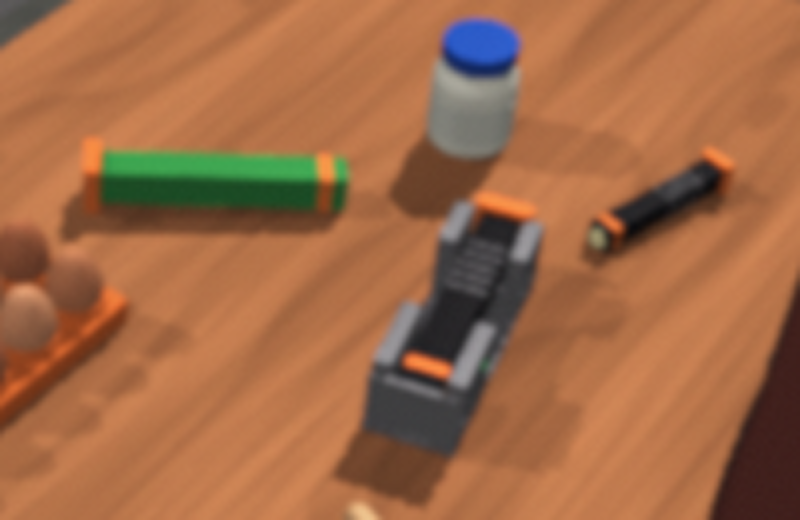

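The lamp look-alikes in the top view are green at (350,170), which is excluded, a small black one at (407,252), and the large black one in the cradle at (342,237). The crops confirm the cradle one is meant: its lens end and band are on the left at (320,242), and its foot is on the right at (371,231). Of the two discs, the black pad with the yellow rim is at (191,232). The brown look-alike is at (230,254).

Run:
```python
from h import *
c=cap('top'); s=cap('side')
def cloud(c,u0,u1,v0,v1):
    u,v=np.meshgrid(np.arange(u0,u1),np.arange(v0,v1));d=c['depth'][v0:v1,u0:u1]
    P=np.stack([(u-c['cx'])*d/c['fx'],-(v-c['cy'])*d/c['fy'],-d,np.ones_like(d)],-1)
    return (P@np.linalg.inv(c['view']).T)[...,:3], c['color'][v0:v1,u0:u1].astype(int)
for cam,b in ((c,(305,380,215,260)),(s,(310,375,150,230))):
    P,col=cloud(cam,*b)
    z=P[...,2]; m=(z>0.045)&(z<.075)
    p=P[m][:,:2].astype(np.float32); print('hi',m.sum(), cv2.minAreaRect(p), np.percentile(z[m],[5,50,95]))
    org=(col[...,0]>170)&(col[...,1]<130)&(col[...,1]>60)&(col[...,2]<60)&(z>.03)
    q=P[org]; 
    hi=q[:,1]>-.2
    for g in (q[q[:,1]>q[:,1].mean()],q[q[:,1]<=q[:,1].mean()]): print('org',len(g),g.mean(0).round(4),g.min(0).round(4),g.max(0).round(4))
# pad
for n,cam in (('top',c),('side',s)):
    for t in ('pad','lamp','lens','cradle','egg_tray','jar','bottle','brush'):
        for x in r.tip_of(n,t)[:3]: print(n,t,x['conf'],np.round(x['point'],1),atz(cam,*x['point'],{'pad':.004,'lamp':.037,'lens':.037}.get(t,0)).round(4))
P,col=cloud(c,165,215,210,255)
y=(col[...,0]>150)&(col[...,1]>150)&(col[...,2]<90)
print('padrim',cv2.minEnclosingCircle(P[y][:,:2].astype(np.float32)),np.median(P[y],axis=0))
```

```text
hi 871 ((0.5045415759086609, -0.2344205379486084), (0.0665682777762413, 0.20867839455604553), 13.564840316772461) [0.04808824 0.05483541 0.06350126]
org 18 [ 0.4852 -0.157   0.0531] [ 0.4722 -0.162   0.0469] [ 0.4987 -0.1517  0.0584]
org 37 [ 0.5274 -0.3293  0.0589] [ 0.5094 -0.336   0.0491] [ 0.5464 -0.3217  0.0655]
hi 983 ((0.5020577907562256, -0.23285424709320068), (0.0663648322224617, 0.21308112144470215), 13.579496383666992) [0.04595955 0.04982523 0.05815396]
org 11 [ 0.4886 -0.1598  0.0467] [ 0.4737 -0.1672  0.0323] [ 0.5064 -0.1495  0.0525]
org 12 [ 0.5256 -0.3246  0.052 ] [ 0.5119 -0.3277  0.05  ] [ 0.5416 -0.3195  0.0554]
top pad 0.71 [232.  255.7] [0.4288 0.1414 0.004 ]
top pad 0.6 [189.2 230.5] [0.5128 0.2942 0.004 ]
top lamp 0.89 [332.  148.4] [ 0.8082 -0.1975  0.037 ]
top lamp 0.63 [421.5 255.8] [ 0.4442 -0.5039  0.037 ]
top lamp 0.56 [370.6 229.6] [ 0.5288 -0.3319  0.037 ]
top lens 0.69 [388.  243.1] [ 0.4843 -0.391   0.037 ]
top lens 0.64 [364.1 193.3] [ 0.6532 -0.3094  0.037 ]
top lens 0.58 [313.8 243.4] [ 0.4774 -0.1392  0.037 ]
top cradle 0.65 [341.8 237. ] [ 0.5028
[... 406 characters left out ...]
.84 [252.  155.9] [ 0.7912 -0.1775  0.037 ]
side lens 0.85 [378.1 168. ] [ 0.4679 -0.3595  0.037 ]
side lens 0.85 [316.8 157.2] [ 0.636 -0.291  0.037]
side lens 0.56 [333.5 208.5] [ 0.4814 -0.1396  0.037 ]
side cradle 0.83 [343.2 195.8] [ 0.5038 -0.2329  0.    ]
side egg_tray 0.59 [211.9 210.1] [0.7588 0.0367 0.    ]
side egg_tray 0.36 [222.5 324.3] [0.4989 0.2845 0.    ]
side jar 0.76 [349.7 143.5] [ 0.6148 -0.453   0.    ]
side bottle 0.69 [208.7 209.1] [ 0.7684  0.0392 -0.    ]
side bottle 0.61 [125.2 344.5] [0.6309 0.4472 0.    ]
side brush 0.88 [335.9 270.4] [0.379  0.0043 0.    ]
padrim ((0.5103950500488281, 0.28883668780326843), 0.054150622338056564) [0.51130402 0.28254235 0.00464554]
```

```bash
cat >> h.py <<'E'
from scipy.spatial.transform import Rotation as R
def go(p,ydir=None,pitch=None):
    s=r.observe(); M=R.from_quat(s['ee_rot']).as_matrix()
    d=M.T@(np.array(p)-s['tcp_pos'])/0.025
    print('t',s['time'],'tcp',np.round(s['tcp_pos'],4),'w',round(s['gripper_width'],4),'F',np.round(s['force'],1))
    print('tool axes cols\n',M.round(3)); print('shift units',d.round(2),'norm',np.linalg.norm(d).round(2))
    if ydir is not None:
        y=np.array(ydir,float);y/=np.linalg.norm(y);x=np.array([0,0,-1.]);T=np.stack([x,y,np.cross(x,y)],1)
        print('turn units',(R.from_matrix(M.T@T).as_rotvec()/0.15).round(3))
E
python3 - <<'E'
from h import *
d=np.array([-.2345,.972,0]);o=np.array([.504,-.237,0])
for y in ([.972,.2345,0],[-.972,-.2345,0]): go(o-.02*d+[0,0,.15],y)
E
```

```text
t 1.4 tcp [ 0.1642 -0.6031  0.2313] w 0.0854 F [-0.5 -0.3 -0.2]
tool axes cols
 [[ 0.     0.263 -0.965]
 [ 0.    -0.965 -0.263]
 [-1.    -0.    -0.   ]]
shift units [  3.25  -9.76 -16.94] norm 19.82
turn units [-10.278  -0.     -0.   ]
t 1.4 tcp [ 0.1642 -0.6031  0.2313] w 0.0854 F [-0.5 -0.3 -0.2]
tool axes cols
 [[ 0.     0.263 -0.965]
 [ 0.    -0.965 -0.263]
 [-1.    -0.    -0.   ]]
shift units [  3.25  -9.76 -16.94] norm 19.82
turn units [10.666 -0.     0.   ]
```

Call:
{"fn": "send_rows", "kwargs": {
  "moves": [
    [[0,-0.575,-1,0,0,0,1],[0,-0.575,-1,0,0,0,1],[0,-0.575,-1,0,0,0,1],[0,-0.575,-1,0,0,0,1],[0,-0.575,-1,0,0,0,1],[0,-0.575,-1,0,0,0,1],[0,-0.575,-1,0,0,0,1],[0,-0.575,-1,0,0,0,1],[0,-0.575,-1,0,0,0,1],[0,-0.575,-1,0,0,0,1],[0,-0.575,-1,0,0,0,1],[0,-0.575,-1,0,0,0,1],[0,-0.575,-1,0,0,0,1],[0,-0.575,-1,0,0,0,1],[0,-0.575,-1,0,0,0,1],[0,-0.575,-1,0,0,0,1],[0,-0.575,-1,0,0,0,1]]
  ]
}}

```text
time: 3.1
tcp_pos: [0.5218, -0.2468, 0.2326]
ee_rot: [0.702, 0.089, -0.7, 0.093]
force: [-0.1, -0.1, -0.2]
gripper_width: 0.0852
```

Call:
{"fn": "send_rows", "kwargs": {
  "moves": [
    [[0,0,0,-1,0,0,1],[0,0,0,-1,0,0,1],[0,0,0,-1,0,0,1],[0,0,0,-1,0,0,1],[0,0,0,-1,0,0,1],[0,0,0,-1,0,0,1],[0,0,0,-1,0,0,1],[0,0,0,-1,0,0,1],[0,0,0,-1,0,0,1],[0,0,0,-1,0,0,1],[0,0,0,-0.28,0,0,1],[0,0,0,0,0,0,1]]
  ]
}}

```text
time: 4.3
tcp_pos: [0.5254, -0.2422, 0.2333]
ee_rot: [0.436, 0.553, -0.437, 0.559]
force: [0.6, 0.2, 0.7]
gripper_width: 0.0856
```

Run:
```python
from h import *
d=np.array([-.2345,.972,0]);o=np.array([.504,-.237,0])
go(o-.02*d+[0,0,.12],[.972,.2345,0]); print(r.observe()['q'])
```

```text
t 4.3 tcp [ 0.5254 -0.2422  0.2333] w 0.0856 F [0.6 0.2 0.7]
tool axes cols
 [[ 0.005  0.972  0.237]
 [-0.006  0.237 -0.972]
 [-1.     0.004  0.007]]
shift units [ 4.53 -0.8   0.36] norm 4.62
turn units [ 0.015  0.047 -0.025]
[-0.55199578  0.11264604  1.72875873 -0.00242294  1.29255251 -0.79026086]
```

Call:
{"fn": "send_rows", "kwargs": {
  "moves": [
    [[0.9,-0.4,0.18,0,0,0,1],[0.9,-0.4,0.18,0,0,0,1],[0.9,0,0,0,0,0,1],[0.9,0,0,0,0,0,1],[0.9,0,0,0,0,0,1],[0,0,0,0,0,0,1]]
  ]
}}

```text
time: 4.9
tcp_pos: [0.5103, -0.2582, 0.1201]
ee_rot: [0.439, 0.549, -0.439, 0.56]
force: [-0.2, 0.5, -0.7]
gripper_width: 0.0855
```

Run:
```python
from h import *
d=np.array([-.2345,.972,0]);o=np.array([.504,-.237,0])
go(o-.02*d+[0,0,.024],[.972,.2345,0])
for n,b in (('top',(270,420,190,280)),('side',(250,450,90,250))):
    c=cap(n); a=c['color'][b[2]:b[3],b[0]:b[1],::-1]; cv2.imwrite(f'pics/{n}1.png',cv2.resize(a,None,fx=3.5,fy=3.5,interpolation=cv2.INTER_CUBIC))
```

```text
t 4.9 tcp [ 0.5103 -0.2582  0.1201] w 0.0855 F [-0.2  0.5 -0.7]
tool axes cols
 [[ 0.011  0.973  0.23 ]
 [-0.009  0.23  -0.973]
 [-1.     0.008  0.012]]
shift units [ 3.84 -0.08 -0.13] norm 3.84
turn units [-0.032  0.078 -0.055]
```

View pics/top1.png

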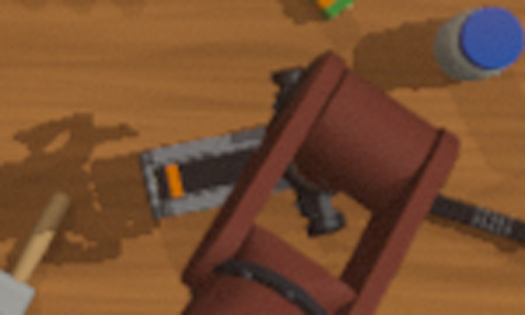

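View pics/side1.png

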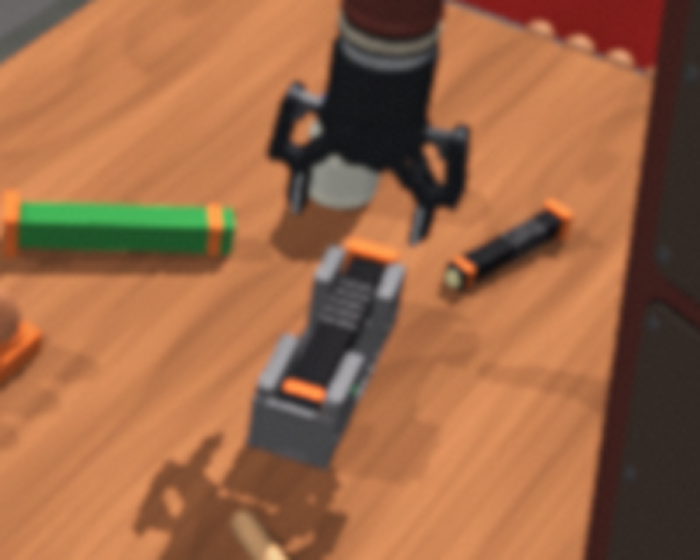

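The gripper, in the crop around (370,170) in the side view, is centred over the cradle gap with its jaws across the lamp, so I'm descending.

Call:
{"fn": "send_rows", "kwargs": {
  "moves": [
    [[1,-0.02,-0.03,0,0.08,-0.05,1],[1,-0.02,-0.03,0,0,0,1],[1,-0.02,-0.03,0,0,0,1],[0.6,0,0,0,0,0,1],[0.25,0,0,0,0,0,1],[0,0,0,0,0,0,1]]
  ]
}}

```text
time: 5.6
tcp_pos: [0.5224, -0.265, 0.0377]
ee_rot: [0.44, 0.543, -0.438, 0.565]
force: [-1.8, 0.5, -1.5]
gripper_width: 0.0853
```

Run:
```python
from h import *
d=np.array([-.2345,.972,0]);o=np.array([.504,-.237,0])
go(o-.02*d+[0,0,.022],[.972,.2345,0])
for n,b in (('side',(250,450,90,250)),):
    c=cap(n); a=c['color'][b[2]:b[3],b[0]:b[1],::-1]; cv2.imwrite(f'pics/{n}2.png',cv2.resize(a,None,fx=3.5,fy=3.5,interpolation=cv2.INTER_CUBIC))
```

```text
t 5.6 tcp [ 0.5224 -0.265   0.0377] w 0.0853 F [-1.8  0.5 -1.5]
tool axes cols
 [[ 0.026  0.973  0.229]
 [-0.016  0.229 -0.973]
 [-1.     0.022  0.022]]
shift units [ 0.61 -0.47 -0.47] norm 0.9
turn units [-0.038  0.145 -0.144]
```

View pics/side2.png

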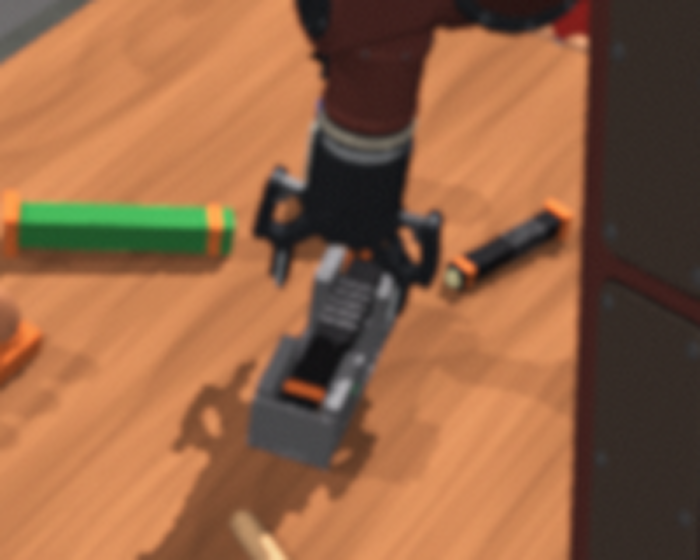

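Call:
{"fn": "send_rows", "kwargs": {
  "moves": [
    [[-1,0,0,0,0.15,-0.15,1],[0,-0.47,-0.47,0,0,0,1],[0,0,0,0,0,0,1]]
  ]
}}

```text
time: 5.95
tcp_pos: [0.5092, -0.2571, 0.0674]
ee_rot: [0.439, 0.553, -0.439, 0.555]
force: [-0.7, 0.7, -0.9]
gripper_width: 0.085
```

Run:
```python
from h import *
d=np.array([-.2345,.972,0]);o=np.array([.504,-.237,0])
go(o-.02*d+[0,0,.022],[.972,.2345,0]);print(r.observe()['joint_velocities'])
```

```text
t 5.95 tcp [ 0.5092 -0.2571  0.0674] w 0.085 F [-0.7  0.7 -0.9]
tool axes cols
 [[ 0.002  0.973  0.229]
 [-0.002  0.229 -0.973]
 [-1.     0.001  0.002]]
shift units [ 1.82 -0.02 -0.03] norm 1.82
turn units [-0.038  0.014 -0.009]
[-0.00165128 -0.01471466 -0.1187558   0.00148222 -0.04545694  0.00233952]
```

Call:
{"fn": "send_rows", "kwargs": {
  "moves": [
    [[0.45,0,-0.03,0,0,0,1],[0.45,0,0,0,0,0,1],[0.45,0,0,0,0,0,1],[0,0,0,0,0,0,1]]
  ]
}}

```text
time: 6.35
tcp_pos: [0.5122, -0.2584, 0.0334]
ee_rot: [0.439, 0.551, -0.439, 0.558]
force: [-0.5, 0.3, -1.3]
gripper_width: 0.0857
```

Run:
```python
from h import *
d=np.array([-.2345,.972,0]);o=np.array([.504,-.237,0])
go(o-.02*d+[0,0,.022],[.972,.2345,0])
for n,b in (('side',(250,450,90,250)),):
    c=cap(n); a=c['color'][b[2]:b[3],b[0]:b[1],::-1]; cv2.imwrite(f'pics/{n}3.png',cv2.resize(a,None,fx=3.5,fy=3.5,interpolation=cv2.INTER_CUBIC))
```

```text
t 6.35 tcp [ 0.5122 -0.2584  0.0334] w 0.0857 F [-0.5  0.3 -1.3]
tool axes cols
 [[ 0.008  0.973  0.229]
 [-0.006  0.229 -0.973]
 [-1.     0.006  0.007]]
shift units [ 0.45 -0.12 -0.11] norm 0.48
turn units [-0.039  0.049 -0.042]
```

View pics/side3.png

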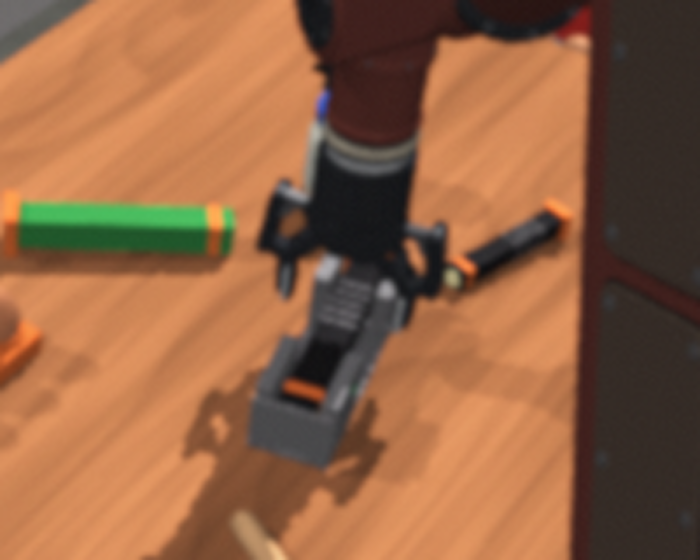

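Run:
```python
from h import *
s=r.observe();c=cap('side')
M=R.from_quat(s['ee_rot']).as_matrix();t=s['tcp_pos']
im=cv2.resize(c['color'][90:250,250:450,::-1],None,fx=4,fy=4,interpolation=cv2.INTER_CUBIC)
def mark(p,col,l):
    u=px(c,p);q=(int((u[0]-250)*4+1.5),int((u[1]-90)*4+1.5));cv2.circle(im,q,3,col,-1);cv2.putText(im,l,(q[0]+4,q[1]),0,.4,col,1)
mark(t,(255,255,255),'tcp')
for sg in(-1,1): mark(t-M[:,0]*.013+sg*.0425*M[:,1],(0,255,255),'f')
d=np.array([-.2345,.972,0]);o=np.array([.504,-.237,0])
for a in (-.1,-.082,-.036,.036,.101):
    for sg in (-1,1): mark(o+a*d+sg*.026*np.array([.972,.2345,0])+[0,0,.06],(0,0,255),str(int(a*1000)))
cv2.imwrite('pics/side4.png',im)
```

```text
(no output)
```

View pics/side4.png

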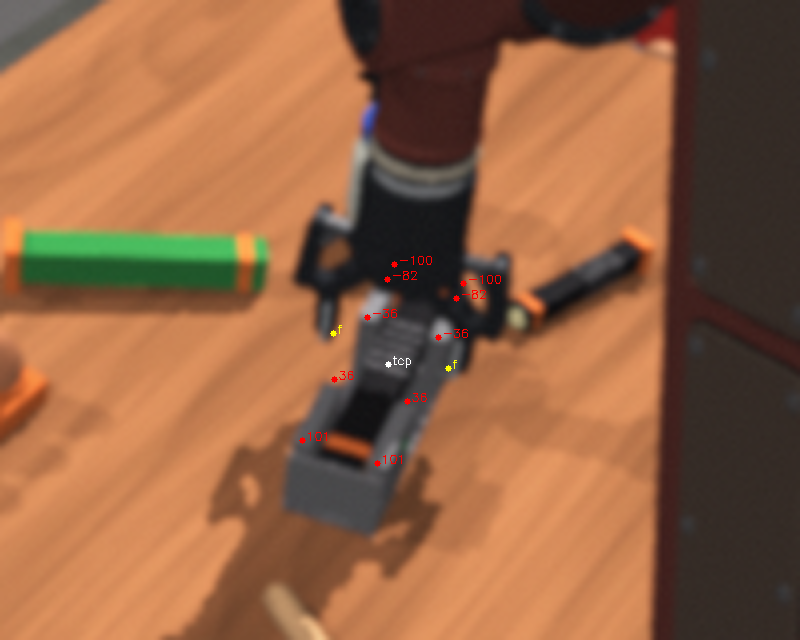

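Call:
{"fn": "send_rows", "kwargs": {
  "moves": [
    [[0,-0.14,-0.5,0,0.05,-0.04,1],[0.4,-0.03,-0.03,0,0,0,1],[0.1,0,0,0,0,0,1],[0,0,0,0,0,0,1]]
  ]
}}

```text
time: 6.85
tcp_pos: [0.5058, -0.2461, 0.0214]
ee_rot: [0.439, 0.554, -0.439, 0.555]
force: [0.6, -0.2, 0.4]
gripper_width: 0.0854
```

Run:
```python
from h import *
d=np.array([-.2345,.972,0]);o=np.array([.504,-.237,0])
go(o-.012*d+[0,0,.022],[.972,.2345,0])
```

```text
t 6.85 tcp [ 0.5058 -0.2461  0.0214] w 0.0854 F [ 0.6 -0.2  0.4]
tool axes cols
 [[ 0.002  0.973  0.229]
 [-0.001  0.229 -0.973]
 [-1.     0.002  0.001]]
shift units [-0.02  0.02  0.11] norm 0.11
turn units [-0.038  0.008 -0.012]
```

Well placed at the gap's middle. Next I close the jaws.

Call:
{"fn": "send_rows", "kwargs": {
  "moves": [
    [[0,0,0,0,0,0,0.6],[0,0,0,0,0,0,0.45],[0,0,0,0,0,0,0.2],[0,0,0,0,0,0,0],[0,0,0,0,0,0,0],[0,0,0,0,0,0,0],[0,0,0,0,0,0,0],[0,0,0,0,0,0,0]]
  ]
}}

```text
time: 7.65
tcp_pos: [0.5065, -0.2465, 0.0221]
ee_rot: [0.439, 0.553, -0.439, 0.556]
force: [0.2, 0.4, -0.9]
gripper_width: 0.029
```

Call:
{"fn": "send_rows", "kwargs": {
  "moves": [
    [[-0.4,0,0,0,0,0,0],[-0.4,0,0,0,0,0,0],[-0.4,0,0,0,0,0,0],[-0.4,0,0,0,0,0,0],[0,0,0,0,0,0,0]]
  ]
}}

```text
time: 8.15
tcp_pos: [0.5047, -0.2457, 0.0641]
ee_rot: [0.439, 0.554, -0.439, 0.554]
force: [0.9, 1.0, -2.1]
gripper_width: 0.0291
```

Run:
```python
from h import *
go([.506,-.2465,.16],[.972,.2345,0])
c=cap('side'); a=c['color'][90:250,250:450,::-1]; cv2.imwrite(f'pics/side5.png',cv2.resize(a,None,fx=3.5,fy=3.5,interpolation=cv2.INTER_CUBIC))
```

```text
t 8.15 tcp [ 0.5047 -0.2457  0.0641] w 0.0291 F [ 0.9  1.  -2.1]
tool axes cols
 [[ 0.     0.974  0.229]
 [ 0.001  0.229 -0.974]
 [-1.     0.001 -0.   ]]
shift units [-3.84  0.04  0.04] norm 3.84
turn units [-0.041 -0.003 -0.003]
```

View pics/side5.png

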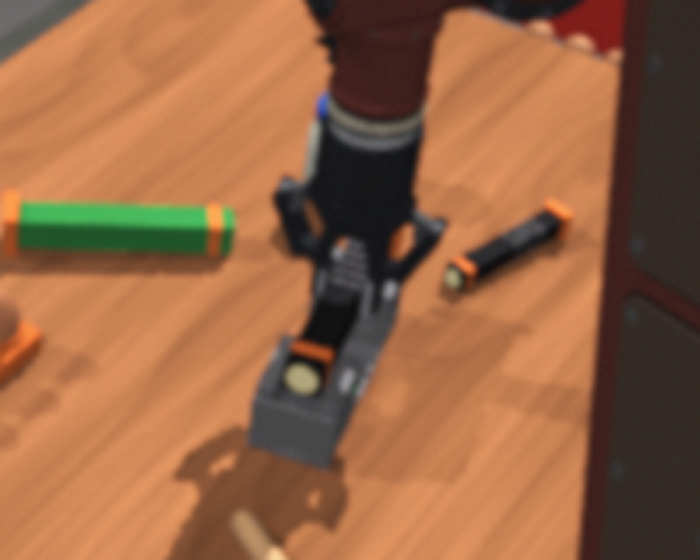

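The lamp is out and level, with the lens disc in the crop at (302,378). I lift it higher and carry it towards the free bench area.

Call:
{"fn": "send_rows", "kwargs": {
  "moves": [
    [[-0.7,0,0,0,0,0,0],[-0.7,0,0,0,0,0,0],[-0.7,0,0,0,0,0,0],[0,0.2,-0.4,0,0,0,0],[0,0.48,-0.88,0,0,0,0],[0,0.48,-0.88,0,0,0,0],[0,0.48,-0.88,0,0,0,0],[0,0.48,-0.88,0,0,0,0],[0,0.48,-0.88,0,0,0,0],[0,0.48,-0.88,0,0,0,0],[0,0.48,-0.88,0,0,0,0],[0,0.48,-0.88,0,0,0,0],[0,0.48,-0.88,0,0,0,0],[0,0.48,-0.88,0,0,0,0],[0,0.3,-0.5,0,0,0,0],[0,0,0,0,0,0,0]]
  ]
}}

```text
time: 9.8
tcp_pos: [0.568, 0.0446, 0.1014]
ee_rot: [0.438, 0.564, -0.441, 0.543]
force: [0.4, -0.1, -3.2]
gripper_width: 0.0291
```

Run:
```python
from h import *
go([.58,.02,.03],[.972,.2345,0])
c=cap('side','side6');c=cap('top','top6')
```

```text
t 9.8 tcp [0.568  0.0446 0.1014] w 0.0291 F [ 0.4 -0.1 -3.2]
tool axes cols
 [[-0.026  0.974  0.226]
 [ 0.016  0.227 -0.974]
 [-1.    -0.022 -0.021]]
shift units [2.83 0.31 1.13] norm 3.06
turn units [-0.054 -0.142  0.144]
```

View pics/side6.png

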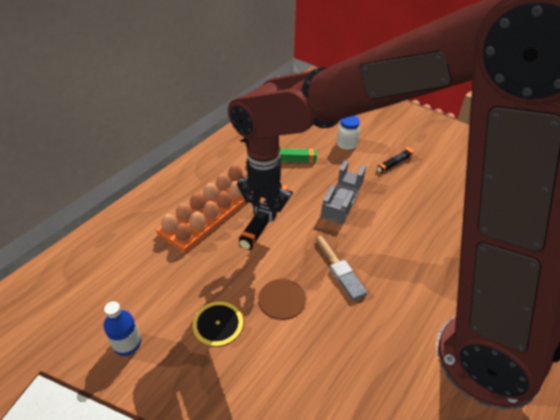

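Call:
{"fn": "send_rows", "kwargs": {
  "moves": [
    [[0,0,0,0,-0.14,0.14,0],[0.6,0,0,0,0,0,0],[0.6,0,0,0,0,0,0],[0.6,0,0,0,0,0,0],[0.6,0,0,0,0,0,0],[0.4,0,0,0,0,0,0],[0,0,0,0,0,0,0]]
  ]
}}

```text
time: 10.6
tcp_pos: [0.5647, 0.0364, 0.025]
ee_rot: [0.441, 0.551, -0.444, 0.552]
force: [-0.5, -0.3, -3.1]
gripper_width: 0.0291
```

Run:
```python
from h import *
go([.568,.045,.006],[.972,.2345,0])
```

```text
t 10.6 tcp [0.5647 0.0364 0.025 ] w 0.0291 F [-0.5 -0.3 -3.1]
tool axes cols
 [[-0.001  0.976  0.218]
 [-0.005  0.218 -0.976]
 [-1.    -0.002  0.004]]
shift units [ 0.76  0.2  -0.31] norm 0.84
turn units [-0.116  0.028  0.013]
```

Call:
{"fn": "send_rows", "kwargs": {
  "moves": [
    [[0.3,0,0,0,0,0,0],[0.2,0,0,0,0,0,0],[0.15,0,0,0,0,0,0],[0.1,0,0,0,0,0,0],[0,0,0,0,0,0,0]]
  ]
}}

```text
time: 11.1
tcp_pos: [0.566, 0.0355, 0.0058]
ee_rot: [0.442, 0.55, -0.444, 0.553]
force: [0.2, 0.1, -3.6]
gripper_width: 0.0291
```

Call:
{"fn": "send_rows", "kwargs": {
  "moves": [
    [[0.1,0,0,0,0,0,0],[0.08,0,0,0,0,0,0],[0,0,0,0,0,0,0]]
  ]
}}

```text
time: 11.4
tcp_pos: [0.5677, 0.0358, 0.004]
ee_rot: [0.442, 0.549, -0.443, 0.554]
force: [0.6, -0.3, -3.1]
gripper_width: 0.0293
```

Call:
{"fn": "send_rows", "kwargs": {
  "moves": [
    [[0,0,0,0,0,0,0.4],[0,0,0,0,0,0,0.5],[0,0,0,0,0,0,0.7],[0,0,0,0,0,0,1],[0,0,0,0,0,0,1],[-0.5,0,0,0,0,0,1],[-0.8,0,0,0,0,0,1],[-0.8,0,0,0,0,0,1],[-0.8,0,0,0,0,0,1],[-0.8,0,0,0,0,0,1],[0,0,0,0,0,0,1]]
  ]
}}

```text
time: 12.5
tcp_pos: [0.5701, 0.0359, 0.1049]
ee_rot: [0.443, 0.547, -0.441, 0.556]
force: [0.9, -0.5, -1.0]
gripper_width: 0.0856
```

Run:
```python
from h import *
go([.565,.045,.1],[.972,.2345,0])
c=cap('side','side7');d=cap('top','top7')
for n,cam in (('top',d),('side',c)):
    for t,z in (('lamp',.02),('lens',.015)):
        for x in r.tip_of(n,t)[:3]: print(n,t,x['conf'],np.round(x['point'],1),atz(cam,*x['point'],z).round(4))
a=c['color'][150:290,170:370,::-1]; cv2.imwrite(f'pics/side7c.png',cv2.resize(a,None,fx=4,fy=4,interpolation=cv2.INTER_CUBIC))
a=d['color'][150:300,200:400,::-1]; cv2.imwrite(f'pics/top7c.png',cv2.resize(a,None,fx=4,fy=4,interpolation=cv2.INTER_CUBIC))
```

```text
t 12.5 tcp [0.5701 0.0359 0.1049] w 0.0856 F [ 0.9 -0.5 -1. ]
tool axes cols
 [[ 0.012  0.976  0.217]
 [-0.006  0.217 -0.976]
 [-1.     0.01   0.008]]
shift units [ 0.19 -0.12 -0.4 ] norm 0.46
turn units [-0.118  0.056 -0.067]
top lamp 0.68 [426.5 258.6] [ 0.435  -0.5265  0.02  ]
top lens 0.75 [387.  245.1] [ 0.478 -0.393  0.015]
top lens 0.75 [362.5 193.9] [ 0.6541 -0.3082  0.015 ]
top lens 0.65 [231.9 219. ] [0.5557 0.1449 0.015 ]
side lamp 0.87 [406.9 151.8] [ 0.4424 -0.5019  0.02  ]
side lamp 0.65 [281.7 215.5] [ 0.5842 -0.0482  0.02  ]
side lens 0.84 [316.3 154.4] [ 0.6586 -0.3248  0.015 ]
side lens 0.8 [374.7 170.1] [ 0.481 -0.37   0.015]
side lens 0.74 [247.4 267.9] [0.5475 0.1388 0.015 ]
```

View pics/side7c.png

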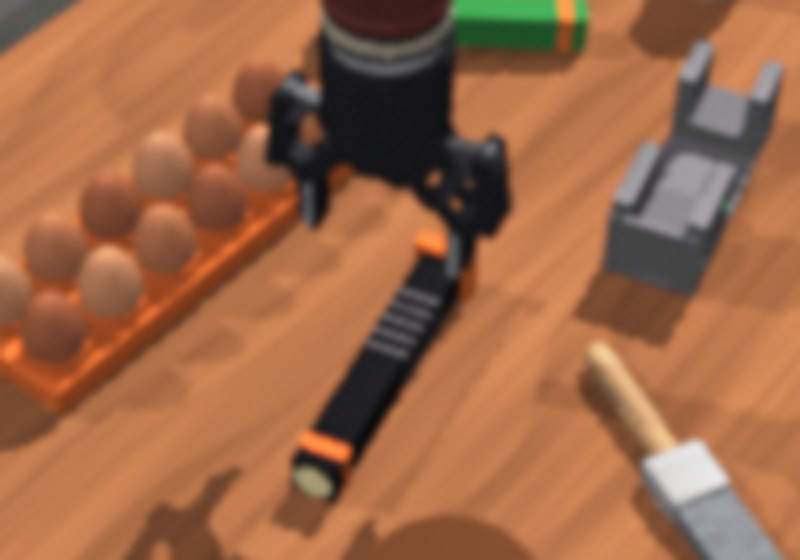

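View pics/top7c.png

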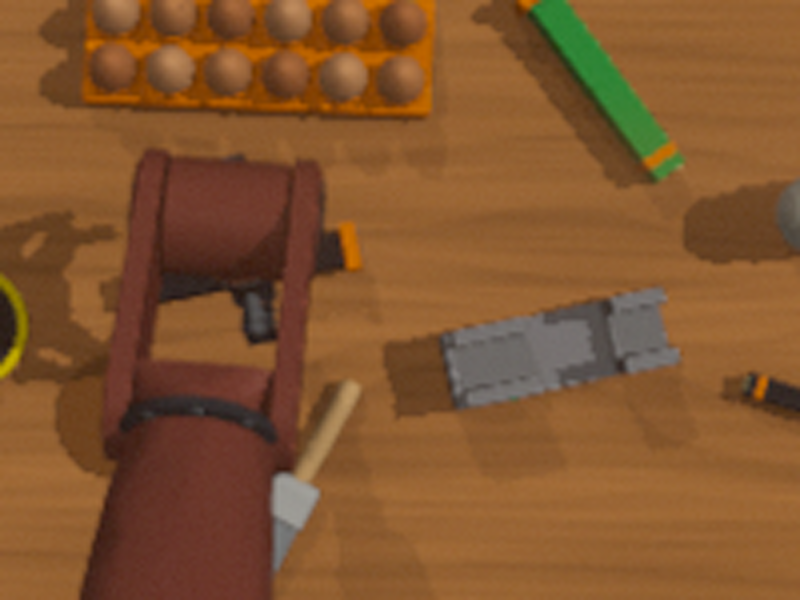

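Run:
```python
from h import *
c=cap('side')
l=atz(c,170+315/4,150+481/4,.015);b=atz(c,170+326/4,150+446/4,.031);f=atz(c,170+431/4,150+244/4,.041)
print(l,b,f)
d=np.array([-.217,.976,0])
for lens in (l,b+.017*d): print(lens, (lens-.042*d).round(4)); go((lens-.042*d)*[1,1,0]+[0,0,.05],[.976,.217,0])
```

```text
[0.54038224 0.14231663 0.015     ] [0.54365452 0.12721993 0.031     ] [ 0.59035009 -0.03856306  0.041     ]
[0.54038224 0.14231663 0.015     ] [0.5495 0.1013 0.015 ]
t 12.85 tcp [0.5659 0.0361 0.0991] w 0.0853 F [-0.3  0.3  0.1]
tool axes cols
 [[ 0.001  0.976  0.217]
 [-0.005  0.217 -0.976]
 [-1.    -0.     0.005]]
shift units [ 1.95 -0.07 -2.7 ] norm 3.33
turn units [0.001 0.036 0.002]
[0.53996552 0.14381193 0.031     ] [0.5491 0.1028 0.031 ]
t 12.85 tcp [0.5659 0.0361 0.0991] w 0.0853 F [-0.3  0.3  0.1]
tool axes cols
 [[ 0.001  0.976  0.217]
 [-0.005  0.217 -0.976]
 [-1.    -0.     0.005]]
shift units [ 1.95 -0.07 -2.76] norm 3.38
turn units [0.001 0.036 0.002]
```

Call:
{"fn": "send_rows", "kwargs": {
  "moves": [
    [[0,0,-0.6,0,0,0,1],[0,0,-0.7,0,0,0,1],[0,0,-0.7,0,0,0,1],[0,0,-0.6,0,0,0,1],[0.5,0,0,0,0,0,1],[0.5,0,0,0,0,0,1],[0.5,0,0,0,0,0,1],[0,0,0,0,0,0,1]]
  ]
}}

```text
time: 13.65
tcp_pos: [0.5466, 0.1043, 0.0531]
ee_rot: [0.439, 0.553, -0.446, 0.55]
force: [-0.3, -0.4, 0.3]
gripper_width: 0.0854
```

Run:
```python
from h import *
go([.549,.102,.004],[.976,.217,0])
c=cap('side')
a=c['color'][150:290,170:370,::-1]; cv2.imwrite(f'pics/side8c.png',cv2.resize(a,None,fx=4,fy=4,interpolation=cv2.INTER_CUBIC))
```

```text
t 13.65 tcp [0.5466 0.1043 0.0531] w 0.0854 F [-0.3 -0.4  0.3]
tool axes cols
 [[-0.008  0.976  0.217]
 [-0.005  0.217 -0.976]
 [-1.    -0.009  0.003]]
shift units [1.96 0.09 0.1 ] norm 1.97
turn units [-0.002  0.02   0.061]
```

View pics/side8c.png

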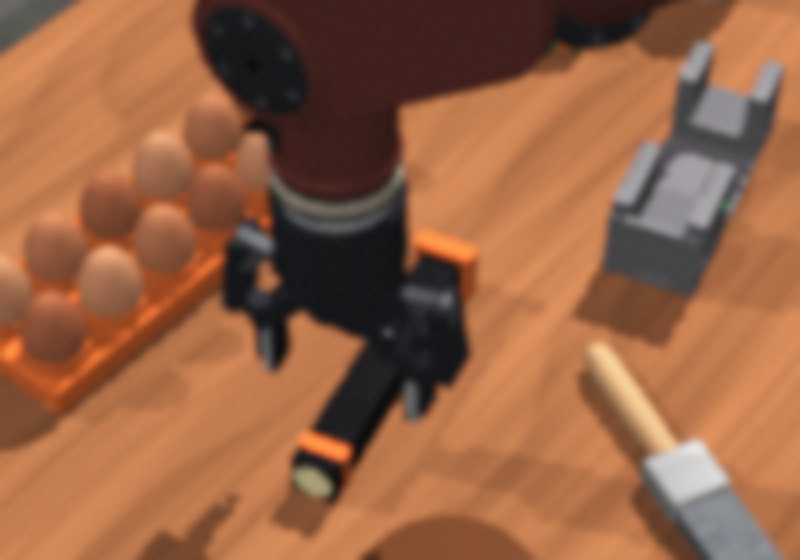

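The open fingers, in the crop at (268,355) and (415,405), straddle the lamp behind the band. I descend.

Call:
{"fn": "send_rows", "kwargs": {
  "moves": [
    [[0.5,0.05,0.05,0,0,0.06,1],[0.5,0.04,0.04,0,0,0,1],[0.5,0,0,0,0,0,1],[0.3,0,0,0,0,0,1],[0,0,0,0,0,0,1]]
  ]
}}

```text
time: 14.2
tcp_pos: [0.552, 0.1004, 0.0067]
ee_rot: [0.443, 0.549, -0.443, 0.553]
force: [0.1, -0.8, -0.2]
gripper_width: 0.0852
```

Run:
```python
from h import *
go([.549,.102,.003],[.976,.217,0])
```

```text
t 14.2 tcp [0.552  0.1004 0.0067] w 0.0852 F [ 0.1 -0.8 -0.2]
tool axes cols
 [[ 0.004  0.977  0.213]
 [-0.003  0.214 -0.977]
 [-1.     0.003  0.004]]
shift units [ 0.15 -0.1  -0.09] norm 0.2
turn units [-0.024  0.026 -0.02 ]
```

Call:
{"fn": "send_rows", "kwargs": {
  "moves": [
    [[0.12,-0.1,-0.1,0,0,0,0.8],[0,0,0,0,0,0,0.6],[0,0,0,0,0,0,0.45],[0,0,0,0,0,0,0.36],[0,0,0,0,0,0,0.34],[0,0,0,0,0,0,0.33],[0,0,0,0,0,0,0.33]]
  ]
}}

```text
time: 14.9
tcp_pos: [0.5504, 0.1028, 0.005]
ee_rot: [0.444, 0.548, -0.442, 0.554]
force: [0.4, -0.1, -1.8]
gripper_width: 0.0289
```

Call:
{"fn": "send_rows", "kwargs": {
  "moves": [
    [[-0.3,0,0,0,0,0,0.33],[-0.3,0,0,0,0,0,0.33],[-0.3,0,0,0,0,0,0.33],[-0.3,0,0.05,0,0,0,0.33],[0,0,0,0,0,0,0.33]]
  ]
}}

```text
time: 15.4
tcp_pos: [0.548, 0.1019, 0.036]
ee_rot: [0.444, 0.55, -0.444, 0.552]
force: [0.2, 0.3, -2.7]
gripper_width: 0.0288
```

Run:
```python
from h import *
go([.549,.102,.003],[.976,.217,0])
c=cap('side')
a=c['color'][150:290,170:370,::-1]; cv2.imwrite(f'pics/side9c.png',cv2.resize(a,None,fx=4,fy=4,interpolation=cv2.INTER_CUBIC))
```

```text
t 15.4 tcp [0.548  0.1019 0.036 ] w 0.0288 F [ 0.2  0.3 -2.7]
tool axes cols
 [[ 0.002  0.977  0.213]
 [-0.002  0.213 -0.977]
 [-1.     0.002  0.002]]
shift units [1.32 0.04 0.  ] norm 1.32
turn units [-0.031  0.013 -0.012]
```

View pics/side9c.png

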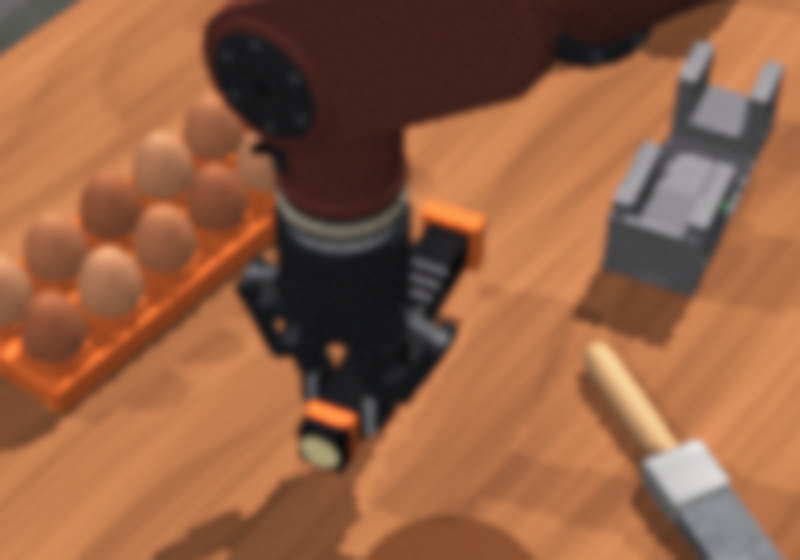

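The foot went up with the lamp (crop (453,215)), so at this opening the grip is firm. I loosen it in fine steps so the foot swings down.

Call:
{"fn": "send_rows", "kwargs": {
  "moves": [
    [[0,0,0,0,0,0,0.334],[0,0,0,0,0,0,0.334]]
  ]
}}

```text
time: 15.65
tcp_pos: [0.5473, 0.102, 0.0355]
ee_rot: [0.444, 0.55, -0.444, 0.551]
force: [-0.0, 0.1, -3.3]
gripper_width: 0.0291
```

Call:
{"fn": "send_rows", "kwargs": {
  "moves": [
    [[0,0,0,0,0,0,0.338],[0,0,0,0,0,0,0.338]]
  ]
}}

```text
time: 15.85
tcp_pos: [0.5467, 0.1019, 0.0348]
ee_rot: [0.443, 0.55, -0.444, 0.551]
force: [0.2, -0.4, -3.0]
gripper_width: 0.0295
```

Call:
{"fn": "send_rows", "kwargs": {
  "moves": [
    [[0,0,0,0,0,0,0.341],[0,0,0,0,0,0,0.341]]
  ]
}}

```text
time: 16.05
tcp_pos: [0.5463, 0.1019, 0.0343]
ee_rot: [0.443, 0.551, -0.445, 0.55]
force: [-0.1, -0.3, -3.2]
gripper_width: 0.0294
```

Call:
{"fn": "send_rows", "kwargs": {
  "moves": [
    [[0,0,0,0,0,0,0.344],[0,0,0,0,0,0,0.344]]
  ]
}}

```text
time: 16.25
tcp_pos: [0.5462, 0.1019, 0.0341]
ee_rot: [0.443, 0.551, -0.445, 0.55]
force: [-0.2, 0.2, -2.4]
gripper_width: 0.0295
```

Call:
{"fn": "send_rows", "kwargs": {
  "moves": [
    [[0,0,0,0,0,0,0.346],[0,0,0,0,0,0,0.346]]
  ]
}}

```text
time: 16.45
tcp_pos: [0.5464, 0.1018, 0.0343]
ee_rot: [0.443, 0.55, -0.445, 0.551]
force: [-1.0, 0.0, -1.7]
gripper_width: 0.0295
```

Run:
```python
from h import *
c=cap('side')
a=c['color'][150:290,170:370,::-1]; cv2.imwrite(f'pics/side10c.png',cv2.resize(a,None,fx=4,fy=4,interpolation=cv2.INTER_CUBIC))
```

```text
(no output)
```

View pics/side10c.png

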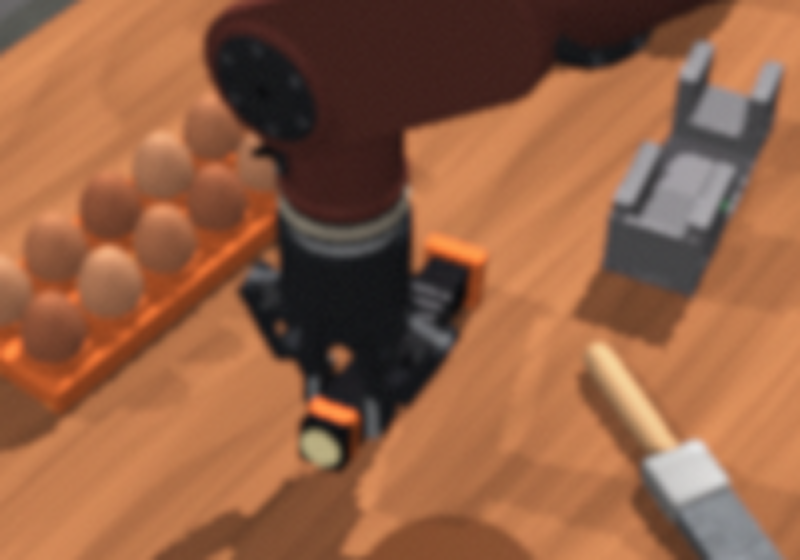

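Loosening worked: the foot dropped to the bench (crop (455,247)) and the finger load halved. I compute the arc for raising the lens end about the foot edge.

Run:
```python
import numpy as np
a,b,k=159,24,15
th=np.radians([9.3,15,21,27,33,39,45,51,57,63,69,75,81,86,90])
s=a*np.cos(th)-b*np.sin(th);h=a*np.sin(th)+b*np.cos(th)-k
for i in range(len(th)): print(round(np.degrees(th[i])),'s',s[i].round(),'tcpz',h[i].round(), 'dx,dz units', *( (-(h[i]-h[i-1])/25).round(2), (-(s[i]-s[i-1])/25).round(2)) if i else '')
```

```text
9 s 153.0 tcpz 34.0 dx,dz units
15 s 147.0 tcpz 49.0 dx,dz units -0.6 0.23
21 s 140.0 tcpz 64.0 dx,dz units -0.6 0.3
27 s 131.0 tcpz 79.0 dx,dz units -0.57 0.36
33 s 120.0 tcpz 92.0 dx,dz units -0.53 0.42
39 s 108.0 tcpz 104.0 dx,dz units -0.48 0.47
45 s 95.0 tcpz 114.0 dx,dz units -0.43 0.52
51 s 81.0 tcpz 124.0 dx,dz units -0.37 0.56
57 s 66.0 tcpz 131.0 dx,dz units -0.31 0.6
63 s 51.0 tcpz 138.0 dx,dz units -0.25 0.63
69 s 35.0 tcpz 142.0 dx,dz units -0.18 0.65
75 s 18.0 tcpz 145.0 dx,dz units -0.11 0.66
81 s 1.0 tcpz 146.0 dx,dz units -0.04 0.67
86 s -13.0 tcpz 145.0 dx,dz units 0.02 0.56
90 s -24.0 tcpz 144.0 dx,dz units 0.05 0.45
```

Call:
{"fn": "send_rows", "kwargs": {
  "moves": [
    [[-0.3,0,0.12,0,0,0,0.346],[-0.3,0,0.12,0,0,0,0.346],[-0.3,0,0.15,0,0,0,0.346],[-0.3,0,0.15,0,0,0,0.346],[-0.28,0,0.18,0,0,0,0.346],[-0.28,0,0.18,0,0,0,0.346],[0,0,0,0,0,0,0.346]]
  ]
}}

```text
time: 17.2
tcp_pos: [0.5529, 0.0775, 0.0838]
ee_rot: [0.444, 0.549, -0.444, 0.551]
force: [0.3, -0.0, -2.0]
gripper_width: 0.0298
```

Run:
```python
from h import *
d=np.array([-.213,.977,0])
go(np.array([.5464,.1018,.104])+d*(108-153)/1000,[.976,.217,0])
print('s',153+(r.observe()['tcp_pos']-[.5464,.1018,0])@d*1000)
c=cap('side')
a=c['color'][120:290,170:370,::-1]; cv2.imwrite(f'pics/side11c.png',cv2.resize(a,None,fx=3.5,fy=3.5,interpolation=cv2.INTER_CUBIC))
```

```text
t 17.2 tcp [0.5529 0.0775 0.0838] w 0.0298 F [ 0.3 -0.  -2. ]
tool axes cols
 [[ 0.002  0.977  0.212]
 [-0.002  0.212 -0.977]
 [-1.     0.001  0.003]]
shift units [-0.81 -0.04  0.8 ] norm 1.14
turn units [-0.034  0.017 -0.008]
s 127.9062128496262
```

View pics/side11c.png

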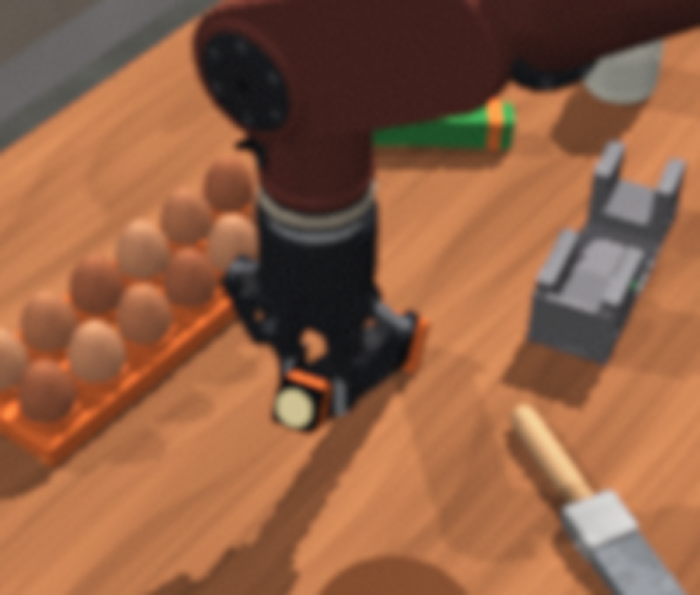

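The lamp is tilting: the lens disc is at crop (295,408), the foot is on the bench at (420,340), and the load of about 2 N shows the foot bearing. I continue.

Call:
{"fn": "send_rows", "kwargs": {
  "moves": [
    [[-0.27,0,0.23,0,0,0,0.346],[-0.27,0,0.23,0,0,0,0.346],[-0.25,0,0.24,0,0,0,0.346],[-0.24,0,0.25,0,0,0,0.346],[-0.22,0,0.26,0,0,0,0.346],[0,0,0,0,0,0,0.346]]
  ]
}}

```text
time: 17.85
tcp_pos: [0.5584, 0.0456, 0.1162]
ee_rot: [0.443, 0.55, -0.445, 0.551]
force: [0.7, -0.2, -2.7]
gripper_width: 0.0291
```

Run:
```python
from h import *
d=np.array([-.213,.977,0])
go(np.array([.5464,.1018,.131])+d*(66-153)/1000,[.976,.217,0])
print('s',153+(r.observe()['tcp_pos']-[.5464,.1018,0])@d*1000)
c=cap('side')
a=c['color'][120:290,170:370,::-1]; cv2.imwrite(f'pics/side12c.png',cv2.resize(a,None,fx=3.5,fy=3.5,interpolation=cv2.INTER_CUBIC))
c=cap('top')
a=c['color'][150:300,200:400,::-1]; cv2.imwrite(f'pics/top12c.png',cv2.resize(a,None,fx=3.5,fy=3.5,interpolation=cv2.INTER_CUBIC))
```

```text
t 17.85 tcp [0.5584 0.0456 0.1162] w 0.0291 F [ 0.7 -0.2 -2.7]
tool axes cols
 [[-0.001  0.977  0.212]
 [-0.002  0.212 -0.977]
 [-1.    -0.002  0.002]]
shift units [-0.59  0.01  1.18] norm 1.32
turn units [-0.032  0.013  0.012]
s 95.52713747201196
```

View pics/side12c.png

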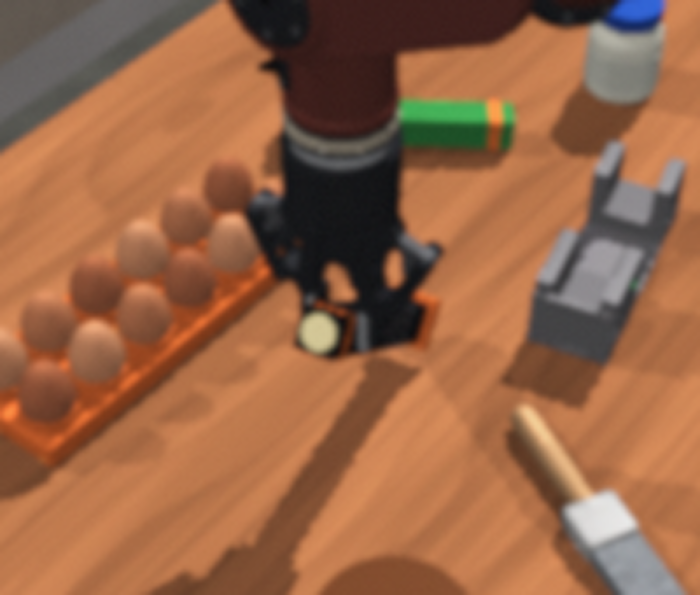

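View pics/top12c.png

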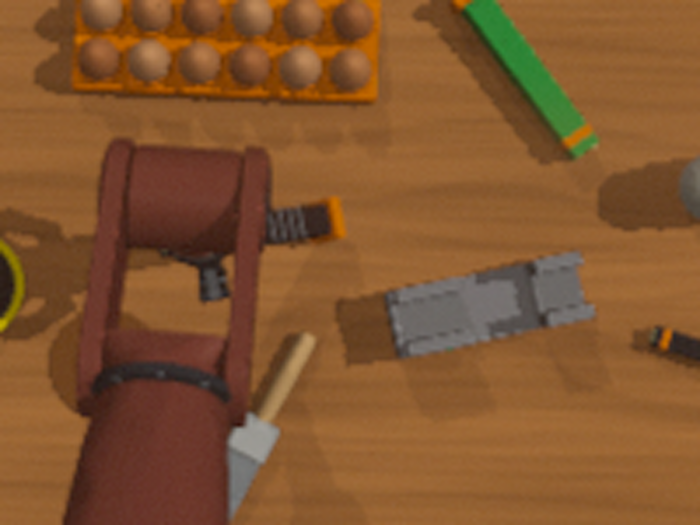

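Run:
```python
from h import *
s=r.observe(); print(s['force'],s['wrist_torque'])
for n,b in (('top',(285,305,200,225)),('side',(272,302,195,225))):
    c=cap(n)
    u,v=np.meshgrid(np.arange(b[0],b[1]),np.arange(b[2],b[3]))
    col=c['color'][b[2]:b[3],b[0]:b[1]].astype(int)
    m=(col[...,0]>1.9*col[...,1])&(col[...,0]>90)&(col[...,2]<60)
    P=np.array([pt(c,x,y) for x,y in zip(u[m],v[m])])
    print(n,len(P),P.mean(0).round(3),np.percentile(P,[5,95],axis=0).round(3).tolist())
    b=(b[0]-40,b[1]+10,b[2]-30,b[3]+30)
    a=c['color'][b[2]:b[3],b[0]:b[1],::-1]; cv2.imwrite(f'pics/{n}13c.png',cv2.resize(a,None,fx=7,fy=7,interpolation=cv2.INTER_CUBIC))
```

```text
[-0.387052    0.21745692 -3.2704575 ] [0.24978571 0.08488982 0.01324415]
top 20 [ 0.576 -0.069  0.042] [[0.563, -0.073, 0.03], [0.596, -0.063, 0.051]]
side 56 [ 0.551 -0.043  0.06 ] [[0.5, -0.074, 0.017], [0.576, 0.045, 0.184]]
```

View pics/side13c.png

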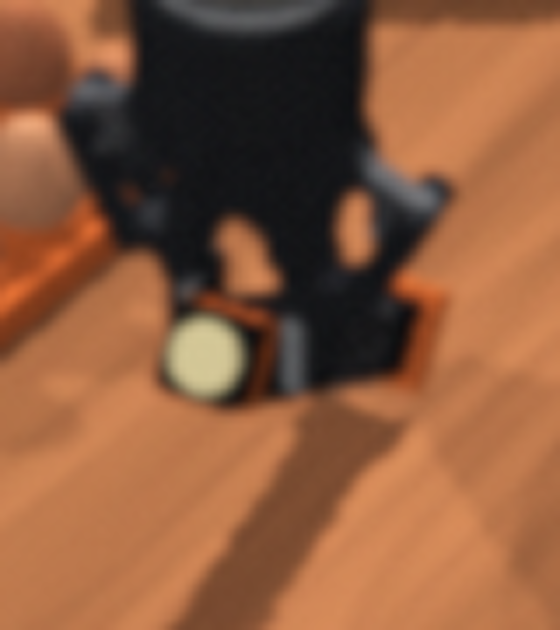

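Run:
```python
from h import *
c=cap('side')
P=np.array([pt(c,u,v) for u in range(258,265) for v in range(213,220)])
print(np.median(P,0),P.std(0))
A=np.c_[P[:,:2],np.ones(len(P))]
q=P-P.mean(0);n=np.linalg.svd(q)[2][2];print('normal',n,'elev deg',np.degrees(np.arcsin(abs(n[2]))))
s=r.observe();print(s['tcp_pos'])
lens=np.median(P,0);d=np.array([-.213,.977,0])
# pinch pt approx tcp z+15
g=s['tcp_pos']+[0,0,.015]; v=lens-g; print('along',v@d,'up',v[2],np.linalg.norm(v))
```

```text
[0.54804457 0.08276106 0.14897822] [0.00472236 0.0033331  0.00381904]
normal [-0.13803819  0.77279997  0.61945595] elev deg 38.27641566609862
[0.55673492 0.04689446 0.11444648]
along 0.03689271258494458 up 0.01953173883529108 0.04175432896869368
```

The foot hangs about 1 cm up at roughly 36°, so I loosen a touch more to let it swing down onto the bench.

Call:
{"fn": "send_rows", "kwargs": {
  "moves": [
    [[0,0,0,0,0,0,0.348],[0,0,0,0,0,0,0.348]]
  ]
}}

```text
time: 18.3
tcp_pos: [0.5564, 0.0474, 0.1141]
ee_rot: [0.442, 0.552, -0.445, 0.55]
force: [-1.5, 0.2, -1.6]
gripper_width: 0.0295
```

```bash
cat >> h.py <<'E'
def look(name,seed):
    c=cap('side'); col=c['color'].astype(int)
    m=((col[...,0]>140)&(col[...,1]>135)&(col[...,2]>80)&(abs(col[...,0]-col[...,1])<35)&(col[...,2]<col[...,1]-15)).astype(np.uint8)
    n,l,st,ce=cv2.connectedComponentsWithStats(m)
    s=r.observe(); print('tcp',s['tcp_pos'].round(4),'F',s['force'].round(1),'T',s['wrist_torque'].round(2),'w',s['gripper_width'])
    best=[i for i in range(1,n) if st[i,4]>25 and np.hypot(*(ce[i]-seed))<40]
    for i in best:
        mm=cv2.erode((l==i).astype(np.uint8),np.ones((3,3),np.uint8))
        v,u=np.nonzero(mm)
        if len(u)<6: continue
        P=np.array([pt(c,a,b) for a,b in zip(u,v)]); q=P-P.mean(0); nn=np.linalg.svd(q)[2][2]; nn*=np.sign(nn[2])
        L=np.median(P,0); print('disc px',ce[i].round(1),st[i,4],'lens',L.round(4),'normal',nn.round(2),'elev',np.degrees(np.arcsin(nn[2])).round(1))
        g=s['tcp_pos']+[0,0,.015];d=np.array([-.213,.977,0]);v=L-g;print('pinch->lens',(v@d).round(4),v[2].round(4),'ang',np.degrees(np.arctan2(v[2],v@d)).round(1),'z lens for foot on bench 35,45,60:')
    a=c['color'][max(0,int(seed[1])-70):int(seed[1])+80,int(seed[0])-80:int(seed[0])+100,::-1]; cv2.imwrite(f'pics/{name}.png',cv2.resize(a,None,fx=4,fy=4,interpolation=cv2.INTER_CUBIC))
E
python3 -c "
from h import *
look('s14',(261,216))"
```

```text
tcp [0.5564 0.0473 0.1141] F [-0.5  0.2 -1.5] T [0.2  0.11 0.  ] w 0.029542567581822412
disc px [260.9 214.9] 91 lens [0.5489 0.0819 0.1508] normal [-0.19  0.64  0.75] elev 48.3
pinch->lens 0.0354 0.0217 ang 31.5 z lens for foot on bench 35,45,60:
```

View pics/s14.png

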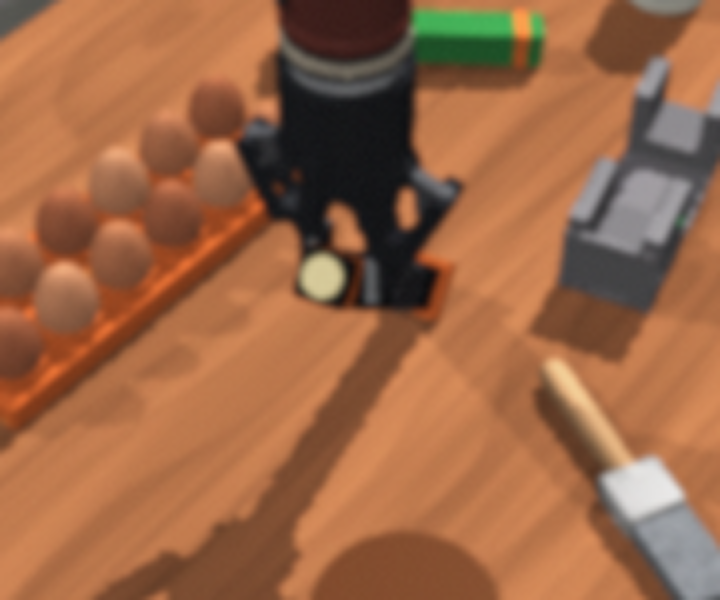

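The load fell to 1.5 N, so the foot now bears on the bench at about 42–45°. I hold briefly, then continue the arc.

Call:
{"fn": "send_rows", "kwargs": {
  "moves": [
    [[0,0,0,0,0,0,0.349],[0,0,0,0,0,0,0.349],[-0.18,0,0.28,0,0,0,0.349],[-0.18,0,0.28,0,0,0,0.349],[-0.15,0,0.3,0,0,0,0.349],[-0.15,0,0.3,0,0,0,0.349],[0,0,0,0,0,0,0.349]]
  ]
}}

```text
time: 19.05
tcp_pos: [0.564, 0.0161, 0.1329]
ee_rot: [0.441, 0.552, -0.445, 0.551]
force: [0.2, -0.1, -2.8]
gripper_width: 0.0302
```

```bash
python3 -c "
from h import *
look('s15',(263,205))
d=np.array([-.213,.977,0])
print('s',153+(r.observe()['tcp_pos']-[.5464,.1018,0])@d*1000)"
```

```text
tcp [0.5639 0.0164 0.1327] F [ 0.8 -0.  -0.8] T [-0.24 -0.18  0.01] w 0.02975716798487432
disc px [267.8 196.4] 86 lens [0.5574 0.0454 0.1768] normal [-0.08  0.48  0.87] elev 60.6
pinch->lens 0.0298 0.0291 ang 44.4 z lens for foot on bench 35,45,60:
s 65.84732041598025
```

View pics/s15.png

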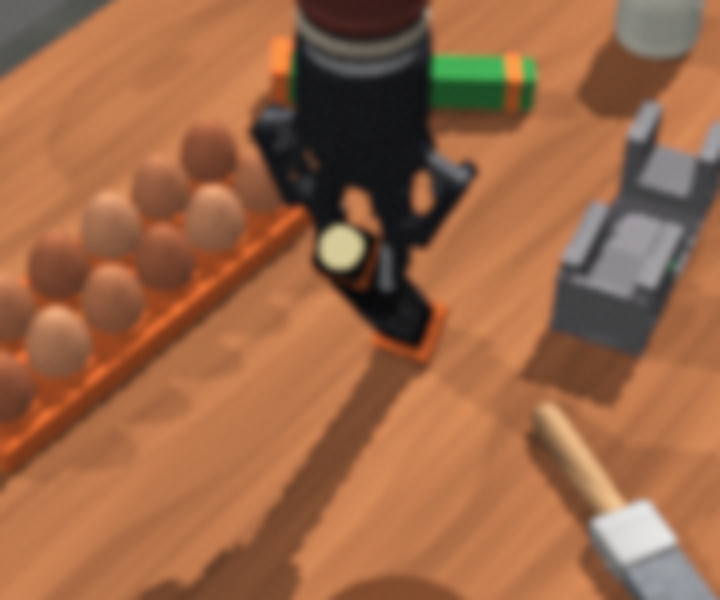

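Clean swing, now about 58°, with the lens at crop (340,248) and the foot on the bench at (410,345). I continue to near upright.

Call:
{"fn": "send_rows", "kwargs": {
  "moves": [
    [[-0.14,0,0.31,0,0,0,0.349],[-0.12,0,0.32,0,0,0,0.349],[-0.1,0,0.32,0,0,0,0.349],[-0.07,0,0.33,0,0,0,0.349],[-0.06,0,0.33,0,0,0,0.349],[-0.04,0,0.33,0,0,0,0.349],[-0.02,0,0.33,0,0,0,0.349],[0,0,0,0,0,0,0.349]]
  ]
}}

```text
time: 19.9
tcp_pos: [0.5761, -0.0443, 0.1463]
ee_rot: [0.441, 0.552, -0.445, 0.55]
force: [-0.4, 0.3, -3.6]
gripper_width: 0.0297
```

```bash
python3 -c "
from h import *
look('s16',(280,190))
d=np.array([-.213,.977,0])
print('s',153+(r.observe()['tcp_pos']-[.5464,.1018,0])@d*1000)"
```

```text
tcp [ 0.5759 -0.0437  0.1461] F [-0.5  0.2 -3.4] T [ 0.09  0.01 -0.02] w 0.02989444299813364
disc px [280.5 173.1] 72 lens [ 0.5718 -0.0196  0.1943] normal [0.01 0.21 0.98] elev 77.7
pinch->lens 0.0244 0.0332 ang 53.7 z lens for foot on bench 35,45,60:
s 4.581605279230104
```

View pics/s16.png

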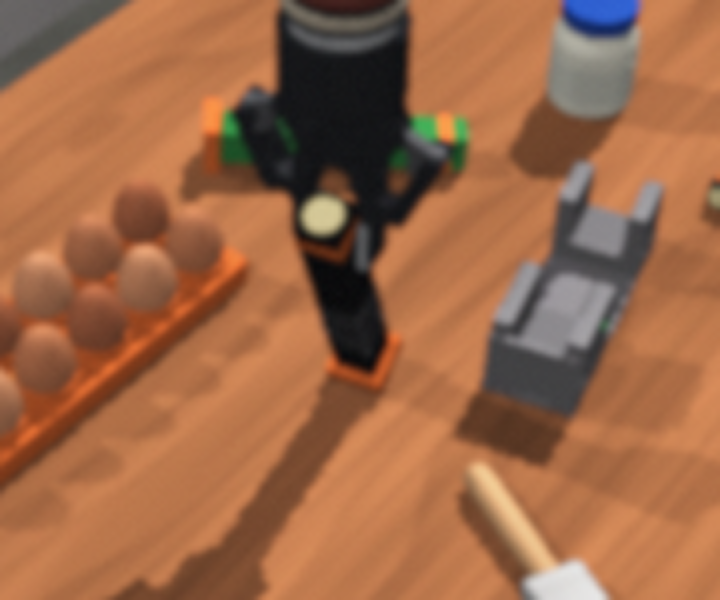

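Call:
{"fn": "send_rows", "kwargs": {
  "moves": [
    [[0.02,0,0.3,0,0,0,0.349],[0.03,0,0.3,0,0,0,0.349],[0.04,0,0.3,0,0,0,0.349],[0.05,0,0.25,0,0,0,0.349],[0,0,0,0,0,0,0.349],[0,0,0,0,0,0,0.35]]
  ]
}}

```text
time: 20.55
tcp_pos: [0.5837, -0.0737, 0.1459]
ee_rot: [0.441, 0.552, -0.445, 0.55]
force: [-0.5, 0.0, -3.4]
gripper_width: 0.03
```

```bash
python3 -c "
from h import *
look('s17',(285,180))
d=np.array([-.213,.977,0])
print('s',153+(r.observe()['tcp_pos']-[.5464,.1018,0])@d*1000)"
```

```text
tcp [ 0.5836 -0.0737  0.1458] F [ 0.2 -0.9 -2.9] T [ 0.05 -0.07 -0.02] w 0.029907649361071903
disc px [285.8 164.1] 65 lens [ 0.58   -0.0537  0.1963] normal [0.1  0.24 0.97] elev 75.2
pinch->lens 0.0204 0.0355 ang 60.2 z lens for foot on bench 35,45,60:
s -26.4338354198907
```

View pics/s17.png

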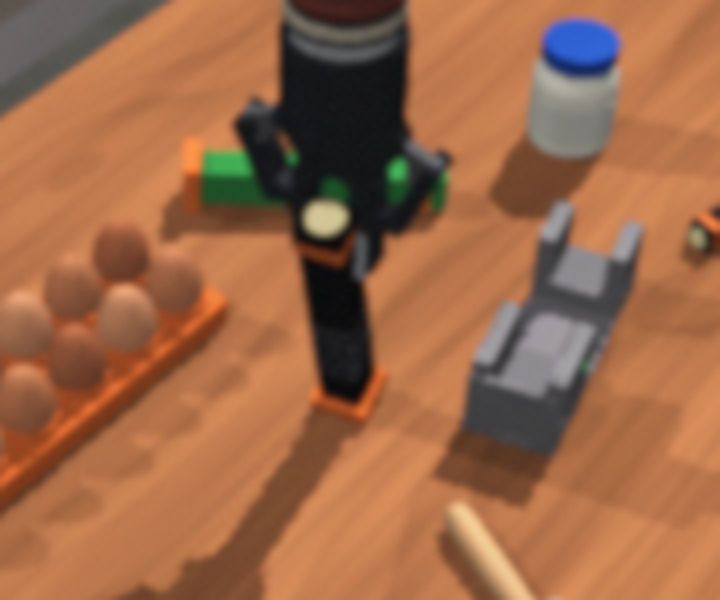

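It hangs at about 80° because the pinch is off the axis. Lowering onto the near foot edge will square it up, so I lower in small steps and watch the force.

Call:
{"fn": "send_rows", "kwargs": {
  "moves": [
    [[0.1,0,0.05,0,0,0,0.349],[0.1,0,0.05,0,0,0,0.349],[0,0,0,0,0,0,0.349]]
  ]
}}

```text
time: 20.9
tcp_pos: [0.5857, -0.0765, 0.1459]
ee_rot: [0.441, 0.552, -0.444, 0.551]
force: [1.0, 0.7, -3.6]
gripper_width: 0.0298
```

Call:
{"fn": "send_rows", "kwargs": {
  "moves": [
    [[0.08,0,0.05,0,0,0,0.349],[0.08,0,0.05,0,0,0,0.349],[0,0,0,0,0,0,0.349]]
  ]
}}

```text
time: 21.2
tcp_pos: [0.5875, -0.0791, 0.1456]
ee_rot: [0.441, 0.551, -0.444, 0.552]
force: [-1.0, -0.5, -1.9]
gripper_width: 0.0298
```

```bash
python3 -c "
from h import *
look('s18',(285,180))"
```

```text
tcp [ 0.5877 -0.079   0.1455] F [-1.  -0.2  3.5] T [ 0.   0.3 -0. ] w 0.03005437341071873
disc px [286.2 162. ] 59 lens [ 0.5834 -0.0592  0.1964] normal [-0.08  0.11  0.99] elev 82.1
pinch->lens 0.0203 0.0359 ang 60.6 z lens for foot on bench 35,45,60:
```

View pics/s18.png

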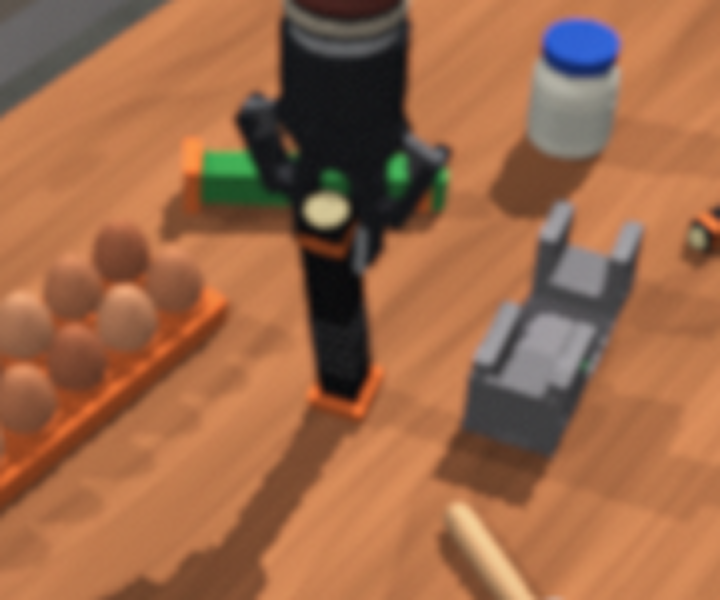

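Call:
{"fn": "send_rows", "kwargs": {
  "moves": [
    [[0.08,0,0.1,0,0,0,0.349],[0.08,0,0.1,0,0,0,0.349],[0.05,0,0.05,0,0,0,0.349]]
  ]
}}

```text
time: 21.55
tcp_pos: [0.5901, -0.0855, 0.1453]
ee_rot: [0.44, 0.551, -0.443, 0.553]
force: [-3.7, 0.3, 4.5]
gripper_width: 0.03
```

```bash
python3 -c "
from h import *
look('s19',(285,180))"
```

```text
tcp [ 0.5901 -0.0856  0.1452] F [-3.9 -0.1  6.8] T [ 0.07  0.91 -0.  ] w 0.03002993678599255
disc px [286.8 159.9] 57 lens [ 0.5858 -0.0667  0.1972] normal [0.11 0.07 0.99] elev 82.6
pinch->lens 0.0194 0.0369 ang 62.2 z lens for foot on bench 35,45,60:
```

View pics/s19.png

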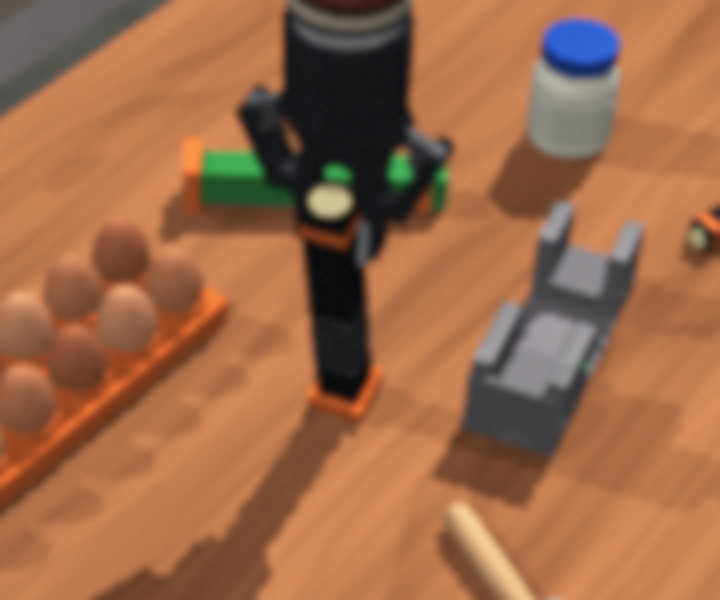

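```bash
python3 -c "
from h import *
c=cap('side')
for q in ((343,393),(310,396),(360,414),(380,374)): print(q,atz(c,205+q[0]/4,110+q[1]/4,.012).round(4))
print('lens',atz(c,286.8,159.9,.2).round(4))
def P(p):
    u=px(c,p);return round((u[0]-205)*4),round((u[1]-110)*4)
"
```

```text
(343, 393) [ 0.5856 -0.0915  0.012 ]
(310, 396) [ 0.6016 -0.0754  0.012 ]
(360, 414) [ 0.5648 -0.0824  0.012 ]
(380, 374) [ 0.5763 -0.122   0.012 ]
lens [ 0.5843 -0.0635  0.2   ]
```

Still about 10° short: the lens is at y −0.064 and the foot centre at y −0.099. I keep moving the pinch over the foot.

Call:
{"fn": "send_rows", "kwargs": {
  "moves": [
    [[0,0,0.25,0,0,0,0.349],[0,0,0.25,0,0,0,0.349],[0.02,0,0.25,0,0,0,0.349],[0,0,0,0,0,0,0.349]]
  ]
}}

```text
time: 22.05
tcp_pos: [0.5942, -0.1051, 0.1444]
ee_rot: [0.44, 0.551, -0.443, 0.553]
force: [-1.5, -1.1, 1.8]
gripper_width: 0.0298
```

```bash
python3 -c "
from h import *
look('s20',(285,180))"
```

```text
tcp [ 0.5942 -0.1049  0.1444] F [-1.  -1.4  1.3] T [-0.19  0.26  0.04] w 0.029615859855228254
disc px [291.1 153.9] 52 lens [ 0.5908 -0.0898  0.1987] normal [ 0.06 -0.09  0.99] elev 83.9
pinch->lens 0.0154 0.0393 ang 68.6 z lens for foot on bench 35,45,60:
```

View pics/s20.png

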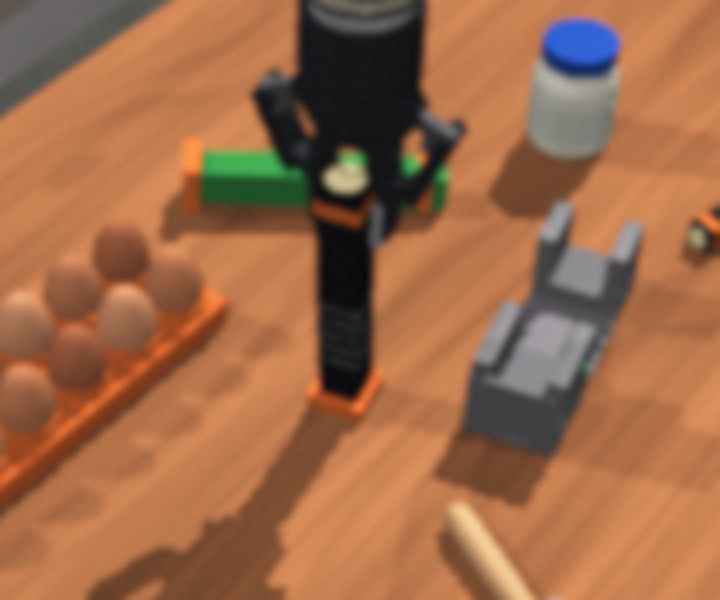

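Nearly there, about 3° left with the foot staying put. One small push more, then a firm clamp.

Call:
{"fn": "send_rows", "kwargs": {
  "moves": [
    [[0,0,0.15,0,0,0,0.349],[0,0,0.15,0,0,0,0.349],[0,0,0,0,0,0,0.351],[0,0,0,0,0,0,0.351]]
  ]
}}

```text
time: 22.5
tcp_pos: [0.5958, -0.1128, 0.1435]
ee_rot: [0.44, 0.551, -0.443, 0.553]
force: [-0.4, 0.7, -0.3]
gripper_width: 0.0301
```

```bash
python3 -c "
from h import *
look('s21',(285,180))
c=cap('top');a=c['color'][150:300,200:400,::-1]; cv2.imwrite(f'pics/top21c.png',cv2.resize(a,None,fx=3.5,fy=3.5,interpolation=cv2.INTER_CUBIC))"
```

```text
tcp [ 0.5959 -0.1127  0.1436] F [-1.1 -0.9  1.5] T [-0.03  0.24  0.02] w 0.029969763114376182
disc px [292.6 151.7] 54 lens [ 0.5935 -0.1006  0.1969] normal [ 0.1  -0.02  0.99] elev 84.1
pinch->lens 0.0123 0.0383 ang 72.1 z lens for foot on bench 35,45,60:
```

View pics/s21.png

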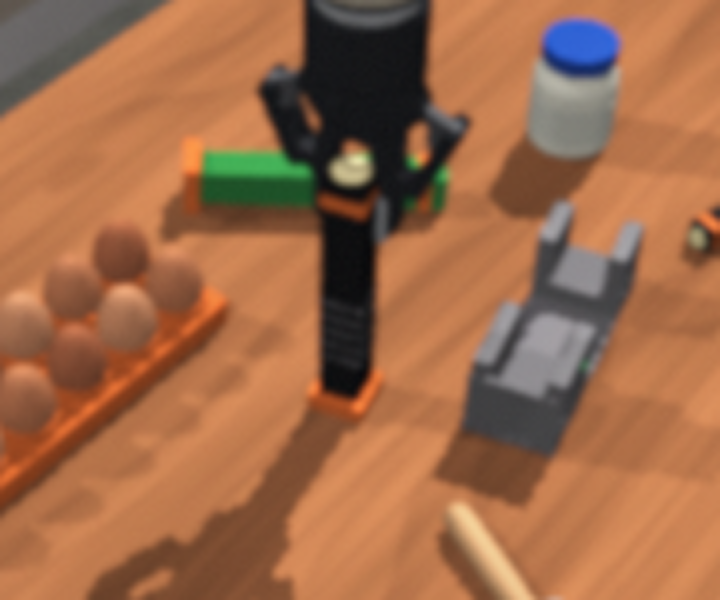

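Upright: the lens is over the foot and the load is about zero. I open fully so it squares itself on the bench, and take a look.

Call:
{"fn": "send_rows", "kwargs": {
  "moves": [
    [[0,0,0,0,0,0,0.37],[0,0,0,0,0,0,0.42],[0,0,0,0,0,0,0.5],[0,0,0,0,0,0,0.7],[0,0,0,0,0,0,0.9],[0,0,0,0,0,0,0.9],[0,0,0,0,0,0,0.9]]
  ]
}}

```text
time: 23.3
tcp_pos: [0.5968, -0.112, 0.1436]
ee_rot: [0.441, 0.551, -0.443, 0.554]
force: [-0.2, -0.8, 0.2]
gripper_width: 0.0769
```

```bash
python3 -c "
from h import *
look('s22',(285,180))
go([.59,-.1,.14],[.976,.217,0])"
```

```text
tcp [ 0.5968 -0.112   0.1436] F [ 0.1 -0.3 -1.4] T [-0.    0.01  0.02] w 0.07663101223234997
disc px [293.8 150.8] 56 lens [ 0.5936 -0.1065  0.1974] normal [ 0.02 -0.03  1.  ] elev 88.0
pinch->lens 0.0061 0.0388 ang 81.1 z lens for foot on bench 35,45,60:
t 23.35 tcp [ 0.5968 -0.112   0.1436] w 0.0766 F [ 0.1 -0.3 -1.4]
tool axes cols
 [[ 0.002  0.976  0.22 ]
 [-0.005  0.22  -0.976]
 [-1.     0.001  0.005]]
shift units [ 0.14 -0.16 -0.53] norm 0.57
turn units [ 0.02   0.035 -0.004]
```

View pics/s22.png

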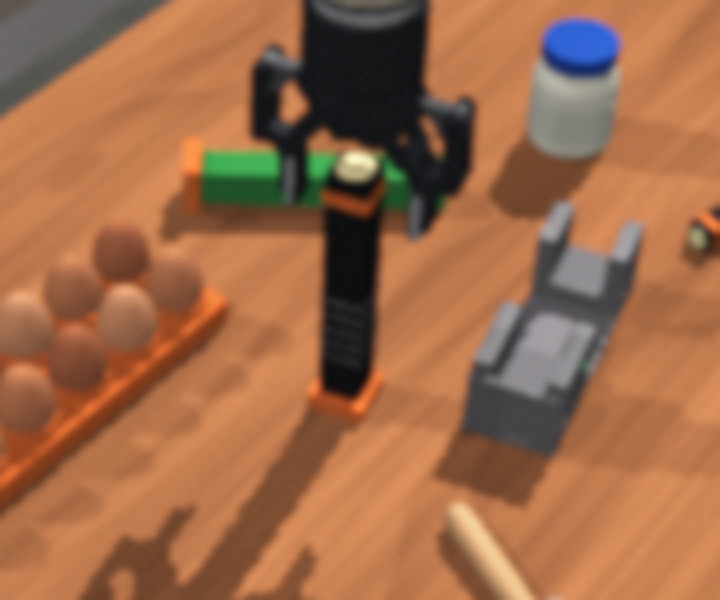

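The lamp stands free and upright, with the lens at crop (355,163) and the foot at (345,390). I re-centre the grip and clamp firmly for the carry.

Call:
{"fn": "send_rows", "kwargs": {
  "moves": [
    [[0,-0.1,-0.25,0,0,0,0.9],[0,0,0,0,0,0,0.6],[0,0,0,0,0,0,0.45],[0,0,0,0,0,0,0.37],[0,0,0,0,0,0,0.2],[0,0,0,0,0,0,0],[0,0,0,0,0,0,0],[0,0,0,0,0,0,0]]
  ]
}}

```text
time: 24.15
tcp_pos: [0.5929, -0.1058, 0.1437]
ee_rot: [0.441, 0.551, -0.442, 0.554]
force: [0.7, 0.8, 1.1]
gripper_width: 0.0296
```

Call:
{"fn": "send_rows", "kwargs": {
  "moves": [
    [[-0.3,0,0,0,0,0,0],[-0.4,0,0,0,0,0,0],[-0.4,0,0,0,0,0,0],[-0.4,0,0,0,0,0,0],[0,0,0,0,0,0,0]]
  ]
}}

```text
time: 24.65
tcp_pos: [0.5908, -0.1052, 0.1819]
ee_rot: [0.44, 0.552, -0.443, 0.552]
force: [0.7, -0.4, -2.4]
gripper_width: 0.0291
```

```bash
python3 -c "
from h import *
look('s23',(285,180))
c=cap('side')
col=c['color'].astype(int);m=(col[...,0]>150)&(col[...,1]>140)&(col[...,2]<100)
n,l,st,ce=cv2.connectedComponentsWithStats(m.astype(np.uint8))
for i in range(1,n):
    if 150<ce[i][0]<290 and ce[i][1]>260: print('yellow',ce[i],st[i],atz(c,*ce[i],.004))
c=cap('top')
col=c['color'].astype(int);m=(col[...,0]>130)&(col[...,1]>120)&(col[...,2]<90)
n,l,st,ce=cv2.connectedComponentsWithStats(m.astype(np.uint8))
for i in range(1,n):
    if 150<ce[i][0]<230 : print('yellow top',ce[i],st[i],atz(c,*ce[i],.004))
go([.511,.288,.18])
"
```

```text
tcp [ 0.5903 -0.1051  0.1812] F [ 0.9 -0.7 -3.2] T [-0.03  0.05  0.03] w 0.029363956024457627
yellow [200.06976744 318.81395349] [193 304  22  40 129] [0.54583743 0.30603227 0.004     ]
yellow [229. 305.] [229 305   1   1   1] [0.51865395 0.23977607 0.004     ]
yellow [233. 307.] [233 307   1   1   1] [0.50793295 0.23827388 0.004     ]
yellow [238.10273973 324.56164384] [228 310  15  31 146] [0.46932263 0.26573726 0.004     ]
yellow [278. 335.] [278 335   1   1   1] [0.38391797 0.23275269 0.004     ]
yellow [226. 341.] [226 341   1   1   1] [0.46391803 0.31200133 0.004     ]
yellow [218.5 343. ] [216 343   6   1   6] [0.47350417 0.32527187 0.004     ]
yellow [223.5 342. ] [223 342   2   1   2] [0.46659572 0.31702515 0.004     ]
yellow top [229.94444444 149.83333333] [227 148   6   5  18] [0.80334536 0.16157075 0.004     ]
yellow top [189.39393939 217.03030303] [183 216  15   4  33] [0.56004552 0.2956407  0.004     ]
yellow top [200.5 220.5] [199 219   4   4   4] [0.54875357 0.25611091 0.004     ]
yellow top [203.66666667 225.        ] [203 224   2   3   3] [0.53322913 0.2443518  0.00
[... 169 characters left out ...]

yellow top [205.  231.5] [205 229   1   6   6] [0.51060171 0.23875537 0.004     ]
yellow top [177. 237.] [177 237   1   1   1] [0.48911931 0.33590956 0.004     ]
yellow top [197.28571429 242.82142857] [188 236  18  12  56] [0.47053169 0.26408875 0.004     ]
yellow top [178. 239.] [178 239   1   1   1] [0.48223501 0.33208292 0.004     ]
yellow top [182.5 243.5] [182 243   2   2   2] [0.4669556  0.31562613 0.004     ]
yellow top [185. 245.] [185 245   1   1   1] [0.46195281 0.30665703 0.004     ]
t 24.8 tcp [ 0.5893 -0.1048  0.1795] w 0.0293 F [-0.5 -0.2 -2.7]
tool axes cols
 [[-0.007  0.976  0.22 ]
 [-0.002  0.22  -0.976]
 [-1.    -0.007  0.001]]
shift units [ -0.04   0.4  -16.02] norm 16.02
```

View pics/s23.png

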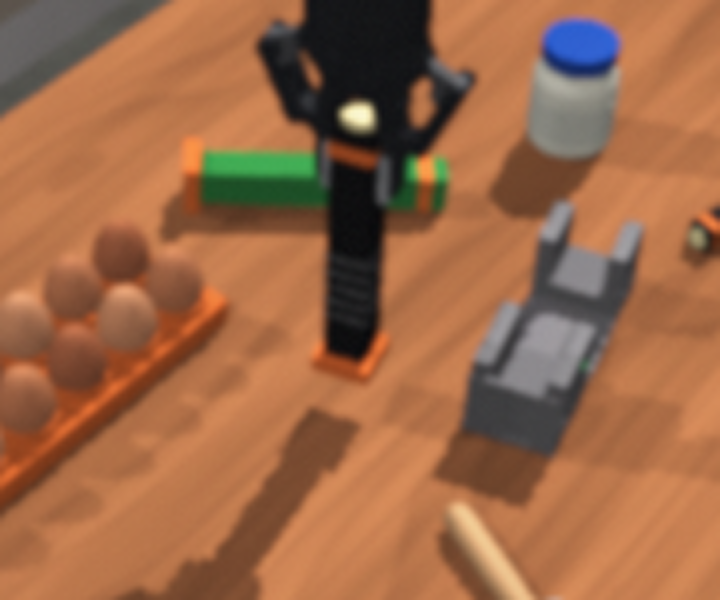

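The lamp is carried upright and clear of the bench, with its shadow detached at crop (315,430). I carry it towards the pad centre at about (0.510, 0.288).

Call:
{"fn": "send_rows", "kwargs": {
  "moves": [
    [[0,0,-0.4,0,0,0,0],[0,0.02,-0.8,0,0,0,0],[0,0.02,-0.8,0,0,0,0],[0,0.02,-0.8,0,0,0,0],[0,0.02,-0.8,0,0,0,0],[0,0.02,-0.8,0,0,0,0],[0,0.02,-0.8,0,0,0,0],[0,0.02,-0.8,0,0,0,0],[0,0.02,-0.8,0,0,0,0],[0,0.02,-0.8,0,0,0,0],[0,0.02,-0.8,0,0,0,0],[0,0.02,-0.8,0,0,0,0],[0,0,-0.4,0,0,0,0],[0,0,0,0,0,0,0]]
  ]
}}

```text
time: 26.2
tcp_pos: [0.5295, 0.1476, 0.171]
ee_rot: [0.437, 0.56, -0.446, 0.545]
force: [-0.3, 0.4, -3.3]
gripper_width: 0.0295
```

```bash
python3 -c "
from h import *
go([.510,.288,.18],[.976,.22,0])
"
```

```text
t 26.2 tcp [0.5295 0.1476 0.171 ] w 0.0295 F [-0.3  0.4 -3.3]
tool axes cols
 [[-0.026  0.975  0.22 ]
 [ 0.003  0.22  -0.975]
 [-1.    -0.024 -0.009]]
shift units [-0.32  0.47 -5.65] norm 5.68
turn units [ 0.002 -0.058  0.161]
```

Call:
{"fn": "send_rows", "kwargs": {
  "moves": [
    [[-0.1,0.08,-0.7,0,-0.06,0.16,0],[-0.05,0.08,-0.8,0,0,0.03,0],[-0.05,0.08,-0.8,0,0,0.03,0],[-0.05,0.08,-0.8,0,0,0.03,0],[-0.05,0.08,-0.8,0,0,0.03,0],[0,0.05,-0.7,0,0,0.02,0],[0,0,-0.4,0,0,0,0],[0,0,0,0,0,0,0]]
  ]
}}

```text
time: 27.0
tcp_pos: [0.5129, 0.2698, 0.1763]
ee_rot: [0.446, 0.545, -0.439, 0.557]
force: [0.4, -0.2, -2.8]
gripper_width: 0.0296
```

```bash
python3 -c "
from h import *
go([.510,.288,.18],[.976,.22,0]); print(r.observe()['q'])
look('s24',(225,250))
"
```

```text
t 27.0 tcp [0.5129 0.2698 0.1763] w 0.0296 F [ 0.4 -0.2 -2.8]
tool axes cols
 [[ 0.019  0.976  0.216]
 [-0.003  0.216 -0.976]
 [-1.     0.018  0.007]]
shift units [-0.15  0.05 -0.73] norm 0.75
turn units [-0.028  0.047 -0.12 ]
[ 0.36828046  0.16442629  1.7827126  -0.01037055  1.1776367   0.15472587]
tcp [0.513  0.2691 0.1762] F [ 0.1  0.1 -2.8] T [-0.07 -0.02 -0.  ] w 0.029586580122565174
disc px [210.6 251.9] 55 lens [0.5146 0.2756 0.2304] normal [0.09 0.15 0.98] elev 79.7
pinch->lens 0.006 0.0392 ang 81.3 z lens for foot on bench 35,45,60:
```

View pics/s24.png

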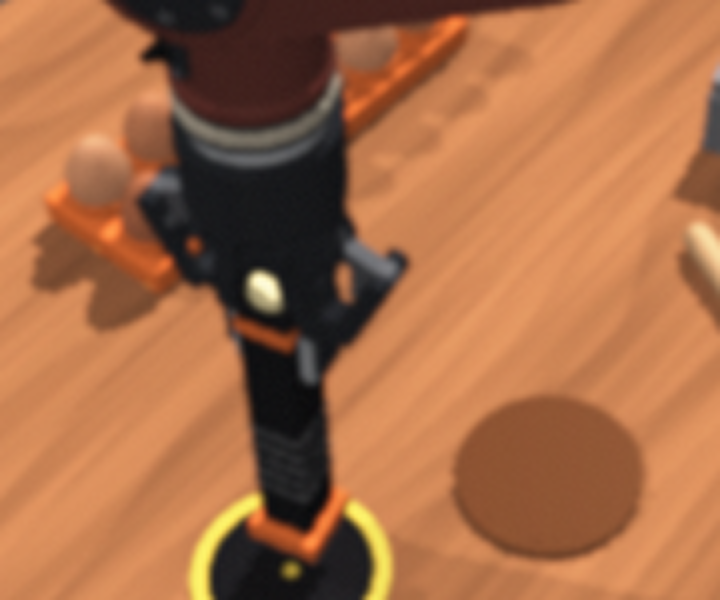

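Call:
{"fn": "send_rows", "kwargs": {
  "moves": [
    [[0,0.05,-0.35,0,0.05,-0.12,0],[0,0,-0.3,0,0,0,0],[0,0,0,0,0,0,0]]
  ]
}}

```text
time: 27.35
tcp_pos: [0.5113, 0.284, 0.1758]
ee_rot: [0.443, 0.551, -0.444, 0.55]
force: [0.4, -0.3, -2.9]
gripper_width: 0.0294
```

```bash
python3 -c "
from h import *
go([.510,.288,.15],[.976,.22,0])
look('s25',(220,280))
"
```

```text
t 27.35 tcp [0.5113 0.284  0.1758] w 0.0294 F [ 0.4 -0.3 -2.9]
tool axes cols
 [[-0.002  0.977  0.213]
 [-0.001  0.213 -0.977]
 [-1.    -0.002  0.001]]
shift units [ 1.03 -0.01 -0.17] norm 1.05
turn units [-0.05   0.004  0.015]
tcp [0.5115 0.2836 0.1758] F [ 0.8 -0.6 -3.2] T [-0.05 -0.06 -0.01] w 0.029496934640531932
disc px [205.5 257. ] 52 lens [0.5144 0.2907 0.2303] normal [-0.18 -0.37  0.91] elev 65.8
pinch->lens 0.0064 0.0395 ang 80.9 z lens for foot on bench 35,45,60:
```

View pics/s25.png

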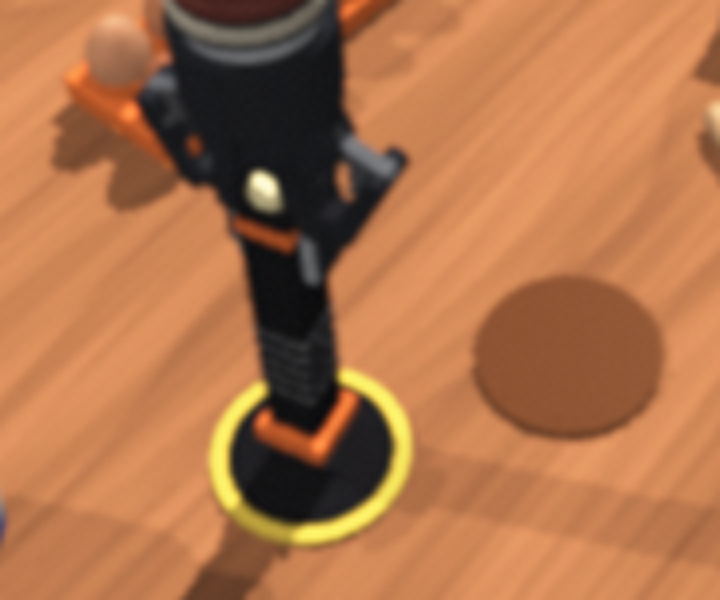

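```bash
python3 -c "
from h import *
c=cap('side')
for q in ((307,408),(256,420),(320,458),(357,395)): print(atz(c,140+q[0]/4,210+q[1]/4,.044).round(4))
"
```

```text
[0.5086 0.2874 0.044 ]
[0.5252 0.3095 0.044 ]
[0.4826 0.3059 0.044 ]
[0.4927 0.2649 0.044 ]
```

The foot centre is at (0.509, 0.287), within a few mm of the pad centre. I lower gently.

Call:
{"fn": "send_rows", "kwargs": {
  "moves": [
    [[0.3,0,0,0,0,0,0],[0.3,0,0,0,0,0,0],[0.25,0,0,0,0,0,0],[0.1,0,0,0,0,0,0],[0,0,0,0,0,0,0]]
  ]
}}

```text
time: 27.95
tcp_pos: [0.5108, 0.2822, 0.1491]
ee_rot: [0.442, 0.551, -0.445, 0.55]
force: [0.0, -0.1, -2.8]
gripper_width: 0.0293
```

```bash
python3 -c "
from h import *
go([.510,.288,.1475],[.976,.22,0])
"
```

```text
t 27.95 tcp [0.5108 0.2822 0.1491] w 0.0293 F [ 0.  -0.1 -2.8]
tool axes cols
 [[-0.003  0.977  0.212]
 [-0.003  0.212 -0.977]
 [-1.    -0.004  0.002]]
shift units [ 0.06  0.02 -0.23] norm 0.24
turn units [-0.054  0.015  0.025]
```

Call:
{"fn": "send_rows", "kwargs": {
  "moves": [
    [[0.05,0,-0.1,0,0,0,0],[0.06,0,0,0,0,0,0],[0,0,0,0,0,0,0]]
  ]
}}

```text
time: 28.25
tcp_pos: [0.5109, 0.2851, 0.1482]
ee_rot: [0.443, 0.55, -0.445, 0.55]
force: [0.6, -0.1, -3.3]
gripper_width: 0.0292
```

Call:
{"fn": "send_rows", "kwargs": {
  "moves": [
    [[0.05,0,0,0,0,0,0],[0,0,0,0,0,0,0]]
  ]
}}

```text
time: 28.45
tcp_pos: [0.5116, 0.2856, 0.1477]
ee_rot: [0.443, 0.55, -0.444, 0.551]
force: [0.2, 0.6, -3.5]
gripper_width: 0.0295
```

Call:
{"fn": "send_rows", "kwargs": {
  "moves": [
    [[0.06,0,0,0,0,0,0],[0.06,0,0,0,0,0,0],[0,0,0,0,0,0,0]]
  ]
}}

```text
time: 28.75
tcp_pos: [0.512, 0.286, 0.1478]
ee_rot: [0.443, 0.55, -0.444, 0.551]
force: [0.7, 0.3, -2.9]
gripper_width: 0.0294
```

Call:
{"fn": "send_rows", "kwargs": {
  "moves": [
    [[0.12,0,0,0,0,0,0],[0.12,0,0,0,0,0,0],[0,0,0,0,0,0,0]]
  ]
}}

```text
time: 29.05
tcp_pos: [0.5129, 0.2866, 0.1481]
ee_rot: [0.443, 0.55, -0.444, 0.551]
force: [-0.6, 0.3, -3.3]
gripper_width: 0.0293
```

Call:
{"fn": "send_rows", "kwargs": {
  "moves": [
    [[0.25,0,0,0,0,0,0],[0,0,0,0,0,0,0]]
  ]
}}

```text
time: 29.25
tcp_pos: [0.5155, 0.288, 0.1488]
ee_rot: [0.445, 0.55, -0.442, 0.552]
force: [0.1, 0.5, -3.3]
gripper_width: 0.0292
```

```bash
python3 -c "
from h import *
go([.510,.288,.1475],[.976,.22,0])
look('s26',(220,280))
"
```

```text
t 29.25 tcp [0.5155 0.288  0.1488] w 0.0292 F [ 0.1  0.5 -3.3]
tool axes cols
 [[ 0.005  0.977  0.213]
 [ 0.001  0.213 -0.977]
 [-1.     0.005 -0.   ]]
shift units [ 0.05 -0.21 -0.04] norm 0.22
turn units [-0.046 -0.001 -0.036]
tcp [0.5158 0.2882 0.1487] F [ 0.9 -0.  -2.1] T [ 0.06 -0.    0.02] w 0.029042963219521826
disc px [204.1 266.4] 49 lens [0.5168 0.2941 0.204 ] normal [-0.1  -0.47  0.88] elev 61.1
pinch->lens 0.0056 0.0403 ang 82.1 z lens for foot on bench 35,45,60:
```

View pics/s26.png

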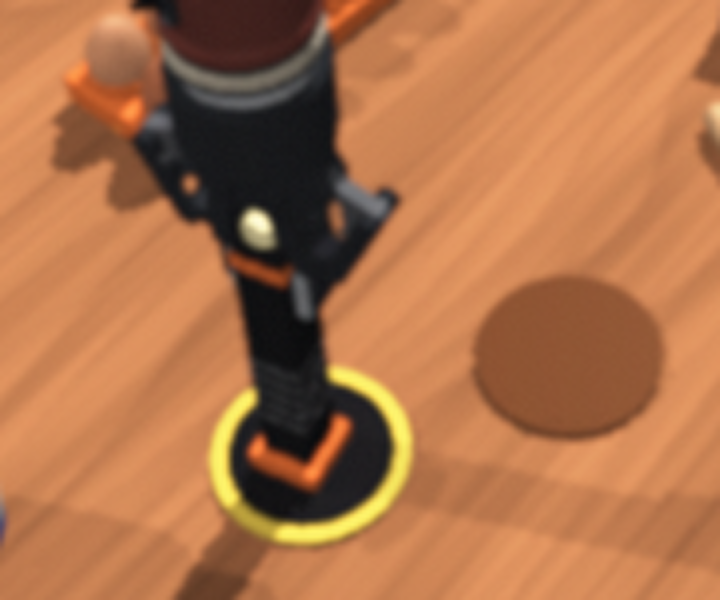

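Call:
{"fn": "send_rows", "kwargs": {
  "moves": [
    [[0.1,-0.2,0,0,0,-0.04,0],[0.1,0,0,0,0,0,0],[0,0,0,0,0,0,0],[0,0,0,0,0,0,0],[0,0,0,0,0,0,0]]
  ]
}}

```text
time: 29.8
tcp_pos: [0.514, 0.2879, 0.1476]
ee_rot: [0.446, 0.549, -0.441, 0.552]
force: [0.0, -0.4, 4.4]
gripper_width: 0.0297
```

```bash
python3 -c "
from h import *
go([.510,.288,.1475],[.976,.22,0])
for i in range(4): s=r.observe(); print(s['force'].round(1))
c=cap('side'); print(r.observe()['force'])
for q in ((250,455),(310,488),(350,425)): print(atz(c,140+q[0]/4,210+q[1]/4,.016).round(4))
"
```

```text
t 29.8 tcp [0.514  0.2879 0.1476] w 0.0297 F [ 0.  -0.4  4.4]
tool axes cols
 [[ 0.008  0.977  0.213]
 [ 0.002  0.213 -0.977]
 [-1.     0.008 -0.001]]
shift units [ 0.   -0.16 -0.04] norm 0.16
turn units [-0.046 -0.004 -0.054]
[ 0.  -0.4  4.4]
[ 0.  -0.4  4.4]
[ 0.  -0.4  4.4]
[ 0.  -0.4  4.4]
[ 0.45335783 -0.16312755  3.9279409 ]
[0.527  0.3164 0.016 ]
[0.4875 0.3116 0.016 ]
[0.4963 0.2692 0.016 ]
```

The foot is pressed on the pad (+4.4 N) with its centre at about (0.512, 0.291). I release and withdraw straight up.

Call:
{"fn": "send_rows", "kwargs": {
  "moves": [
    [[0,0,0,0,0,0,0.35],[0,0,0,0,0,0,0.38],[0,0,0,0,0,0,0.45],[0,0,0,0,0,0,0.6],[0,0,0,0,0,0,1],[0,0,0,0,0,0,1],[0,0,0,0,0,0,1]]
  ]
}}

```text
time: 30.55
tcp_pos: [0.5126, 0.2874, 0.1441]
ee_rot: [0.445, 0.55, -0.442, 0.552]
force: [0.1, -0.4, 0.8]
gripper_width: 0.0853
```

```bash
python3 -c "
from h import *
go([.514,.288,.25],[.976,.22,0])
look('s27',(220,280))
"
```

```text
t 30.55 tcp [0.5126 0.2874 0.1441] w 0.0853 F [ 0.1 -0.4  0.8]
tool axes cols
 [[ 0.005  0.977  0.213]
 [ 0.001  0.213 -0.977]
 [-1.     0.005 -0.   ]]
shift units [-4.24  0.08 -0.01] norm 4.24
turn units [-0.048 -0.003 -0.032]
tcp [0.5125 0.2874 0.144 ] F [ 0.7 -0.3 -0.5] T [ 0.02  0.03 -0.01] w 0.08577998126377807
disc px [205.2 268. ] 57 lens [0.5143 0.2952 0.2019] normal [0.16 0.02 0.99] elev 80.7
pinch->lens 0.0072 0.0429 ang 80.4 z lens for foot on bench 35,45,60:
```

View pics/s27.png

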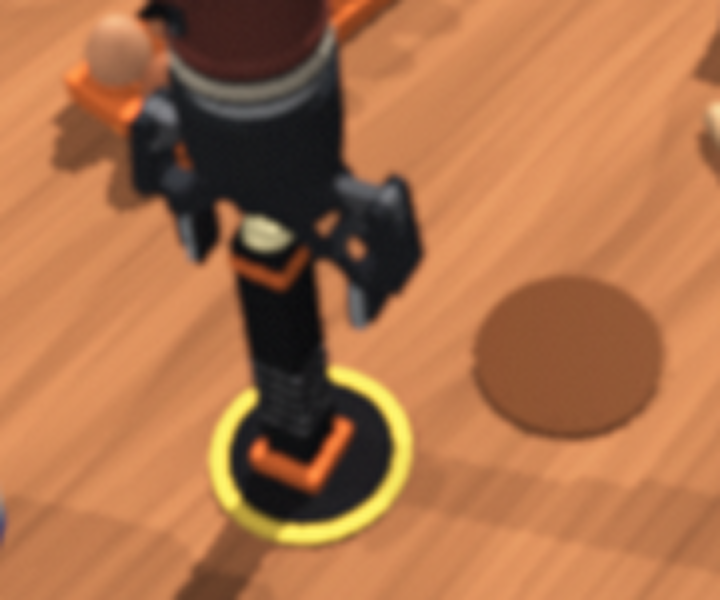

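The lamp stands free between the open fingers. I retract up past the lens.

Call:
{"fn": "send_rows", "kwargs": {
  "moves": [
    [[-0.3,0,0,0,0,0,1],[-0.6,0,0,0,0,0,1],[-0.6,0,0,0,0,0,1],[-0.6,0,0,0,0,0,1],[-0.6,0,0,0,0,0,1],[-0.6,0,0,0,0,0,1],[-0.5,0,0,0,0,0,1],[-0.3,0,0,0,0,0,1],[0,0,0,0,0,0,1],[0,0,0,0,0,0,1]]
  ]
}}

```text
time: 31.6
tcp_pos: [0.5137, 0.288, 0.2602]
ee_rot: [0.447, 0.548, -0.44, 0.553]
force: [0.1, 0.4, 0.1]
gripper_width: 0.0854
```

```bash
python3 -c "
from h import *
look('s28',(220,280))
c=cap('top','top28')
print(r.observe()['joint_velocities'].round(3))
for n in ('top','side'):
    cam=cap(n)
    for t in ('jar','bottle','egg_tray','brush'):
        for x in r.tip_of(n,t)[:1]: print(n,t,x['conf'],np.round(x['point'],1))
"
```

```text
tcp [0.5137 0.288  0.2601] F [ 0.7 -0.1  1. ] T [ 0.02 -0.01 -0.01] w 0.08531856504827394
disc px [206.8 266.5] 141 lens [0.514  0.2904 0.2018] normal [ 0.04 -0.04  1.  ] elev 86.9
pinch->lens 0.0023 -0.0733 ang -88.2 z lens for foot on bench 35,45,60:
[ 0.001  0.006  0.009 -0.001  0.002 -0.   ]
top jar 0.82 [400.4 204.2]
top bottle 0.57 [149.1 196.6]
top egg_tray 0.84 [263.1 160.5]
top brush 0.98 [276.8 270.1]
side jar 0.62 [349.7 143.1]
side bottle 0.81 [126.9 342.6]
side egg_tray 0.65 [213.9 212.5]
side brush 0.69 [335.5 268.1]
```

View pics/s28.png

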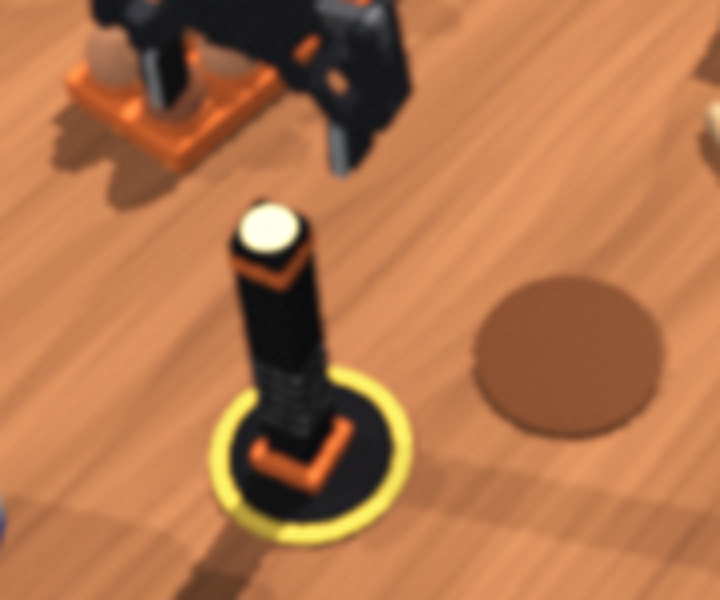

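View pics/top28.png

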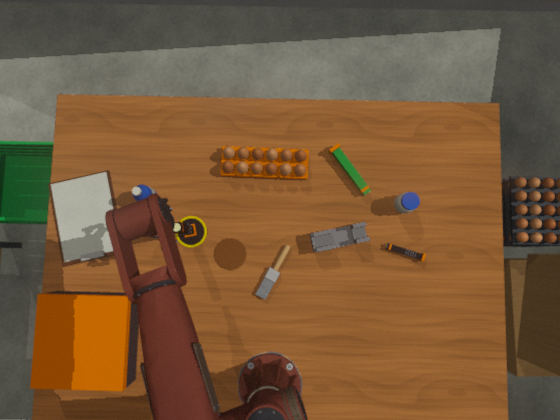

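The lamp stands on the pad with the lens at (0.514, 0.290, 0.202), about 4 mm from the pad centre. The bystanders show at their starting pixels and the arm is at rest, so I hand in.

```bash
python3 -c "
from h import *
print(r.close_job())"
```

```text
the job is handed in; nothing more can be done
None
```

The lamp stands by itself on the black pad, lens up and let go. I handed the job in at about 32 s of the 67 s allowed; the hand-in reports no verdict.

**What I did:**
1. I lifted the large black lamp straight out of the cradle, laid it flat on the bench and opened the fingers fully.
2. I pinched it about 40 mm from the lens, loosened the grip until the foot dropped to the bench, and swung the lens end up in an arc.
3. I let it stand free once on the bench, gripped it again near its axis, carried it upright and set it on the pad.

**Last checks:**
- **Position:** the lens is at (0.514, 0.290, 0.202) and the foot centre at about (0.512, 0.292). The pad centre is about (0.510, 0.288), so the foot is well within the 27 mm limit.
- **Upright:** the lens end measures level within the noise of a small patch; the fit read 87°.
- **Gripper:** it is clear of the lamp, about 60 mm above the lens, and shows no load.
- **Bystanders:** the egg tray, jar, bottle and brush show where they were in the final pictures.

**What went wrong or disagreed:**
- **First descent:** going down to the cradle, the arm drifted about 12 mm, so I backed off and redid it.
- **Foot off the bench:** it lifted about 1 cm twice while the grip was still too firm, once just after the pinch and again at about 36°. After loosening, it bore on the bench again at about 42–45°, shown by the finger load dropping to 1.5 N. It also hung close to the bench near 80° before I lowered it.
- **Step 2:** whether the half-way-up condition was met rests on those load readings and the pictures, as I could not read the foot contact directly.

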